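# Start the clamp screw of a holding post on a ceramic decorator's bench

### The arm

A 6-joint arm with a two-finger parallel gripper is mounted at the origin on the work surface. World frame = base frame: x ahead of the robot, y to its left, z up, the work surface at z = 0. Lengths are in m, angles in rad, forces in N, time in s.
With the tool pointing down it reaches from about 0.35 to 0.775 m from the base axis. Payload 7.3 kg.
Tool frame: the origin (TCP) lies at the very end of the fingers, on their centre line; the grasp point (between the pads) lies 19 mm behind it; z points along the fingers, x is the direction in which the jaws open and shut, and the axes are right-handed (so a half turn about z gives the same grasp; the last joint's range is limited). The gripper opens to 92 mm and grips with 3 to 60 N. Pads are 19 mm wide; open, the fingers measure 130 mm over their backs; the gripper's body (75 mm by 190 mm) begins 47 mm behind the grasp point.
Start: joints at [1.196, 0.342, 1.524, -0, 1.275, -0.146], TCP at [0.119, 0.511, 0.2] pointing down, gripper open.
Joint ranges: [-2.53, 2.53], [-0.77, 2.02], [0.04, 2.7], [-1, 4.14], [0.28, 2.66], [-3.11, 3.11]. Speed limits (rad/s): [2.57, 2.57, 3.14, 3.14, 3.14, 3.14].

### API

Orientations are given as [roll, pitch, yaw] about the fixed x, y, z axes, in that order (R = Rz(yaw) Ry(pitch) Rx(roll)).
In Python, from cell import observe, read_camera, camera_params, hand_in gives the robot as it stands.
- The arm moves only by the tool apply_moves, never from a script. Its argument "increments" is a list of rows, each an object with "grip": the opening, from 0 (shut) to 1 (fully open); "linear": the shift along the world's x, y, z in mm, a list of three; "turn": the turn, a rotation vector about the world's x, y, z in units of 6 degrees (1.0 is 6 degrees), a list of three. A call has 1 to 10 rows; each row is the pose to reach, as a shift and turn from the pose commanded when the call began; what a row does not reach only later rows make up. A row lasts 1/10 s, in which the tool goes at most 50 mm and 8.59 degrees, less where a joint would pass 70% of its speed; a pose out of reach is approached as far as the arm can. A call with a gripper value outside its range is refused whole. The fingers move at their own pace and stop on an object; "grip_force" is the grip in N (left out, the last holds). Time passes only in rows, so rows that repeat a pose let the fingers close. It gives the time, the measured TCP pose, the force and the opening at its end, in the units of the state.
- observe(): the state, without advancing time (a new reading comes with each control period).
- read_camera(name): name is "side" or "top"; returns the picture (480x640x3 uint8, red, green, blue); there is no depth.
- camera_params(name): a dict with "camera_matrix" (3x3 intrinsics, pixels), "k1" (the pictures are not rectified: a ray, as slopes to the right and down, at radius r is drawn at 1 + k1 r^2 times it, then the intrinsics apply), "world_to_cam" (4x4, takes a point from world to camera coordinates). Camera axes: x right, y up, looking along -z (the intrinsics and any distortion apply to the point x, -y, -z); pixel columns grow to the right and rows downward; lengths in m; the calibration is good to about 2 mm. A picture is of the moment at which its call begins. camera_params takes no time and is no camera call.
- hand_in(): hands the job in, once; it reports no verdict.
The state is a dict: "time": time; "qpos": joint angles; "qvel": joint speeds; "joint_efforts": joint torques, N m; "tool_pos": TCP position; "tool_rot": TCP orientation; "contact_force": force on the tool from outside, world axes, zero at the start; "torque": the same for the moment, N m; "opening": finger opening in m.
Only numpy, scipy, OpenCV 4.12 (cv2) and the standard library are available. Lean on these libraries where they do the work, as an engineer would, in place of code of your own. Each camera call takes 0.05 s, during which the arm holds its last target.

### The job

Slide the holding post sideways along the grey bed, foot kept down on the bed, from the parking ring onto the working ring, so that its slotted foot runs in squarely around the standing star-knob clamp screw. The screw stands in its bush but is not in the thread: without pulling it out or forcing it, turn it backward (counter-clockwise from above) until it drops off the thread's end, stop there within a quarter turn, then turn it forward (clockwise) one full turn from the place where it dropped, and finish still holding the started knob in the fingers. Leave the other things on the bench where they are.

Things in the scene. Friction and masses are not known exactly. Their poses are not given: they have to be found in the camera images.
- bed: Grey cast-iron bed fixed on the bench, spanning x -65..65 and y -215..115 mm from its origin (on the bench surface), lying roughly across the robot's front. Flat top at 45 mm, with two engraved white rings of 94 mm diameter on its long midline: parking ring at y = -145, working ring at y = -25. The bush with the clamp screw is on the midline at y = +60.
- work_mark (a point): Centre of the working ring on the bed's top face; axes as the bed's. The screw's axis is 85 mm from it along +y.
- park_mark (a point): Centre of the parking ring on the bed's top face; axes as the bed's; 120 mm along -y from the working ring.
- stand: Holding post, loose on the bed, 0.7 to 1 kg: round steel foot 90 mm across, 18 mm thick; on its centre an upright round post 18 mm in diameter, 18 to 47 mm above the underside, then a 22 mm collar and a cork cone 28 mm wide, top at 70 mm. Origin: centre of the foot's underside. Starts roughly on the parking ring, turned up to 0.25 rad from the bed's axes.
- stand_grip (a point): Point on the axis of the stand's post, 36 mm above its underside: where to grip the post (18 mm diameter) from above, fingers in any direction.
- stand_slot (a point): Point in the stand's slot where the screw's axis belongs, 85 mm from the stand's origin along its own +y. The stand's foot has a 10 mm thick, 56 mm wide tongue along +y that ends 110 mm from the origin; its slot is 28 mm wide, runs from y = 64 to the tongue's end and is open there. Axes as the stand's.
- clamp_screw: Star-knob clamp screw, loose, 0.14 to 0.24 kg, standing upright in the bush: black knob 40 mm in diameter (grips as a round), 24 mm tall, 36 to 60 mm above the origin; threaded shank below, its plain nose guided in the bush with 0.6 mm of play. Origin on the axis at the underside of its first thread. Its x axis points to that thread's end and to the small rib on top of the knob.
- screw_grip (a point): Point on the screw's axis at mid-height of the knob, 12 mm below its top: grip here from above, fingers in any direction. Height above thread_mouth: 43 to 45 mm at the start, 45 just before the drop, 39 just after, 33 one turn further in. Fingers that grip the knob carry it: it drops only when the grip is eased (or it is pressed down a little).
- screw_mark (a point): Point on the knob's rim side, 18 mm from the axis along the screw's x axis, level with screw_grip.
- thread_mouth (a point): Centre of the bush's mouth, level with the bed's top. Right-hand thread, 6 mm pitch, 1.6 mm axial play. The x axis (engraved line on the flange, turned any way) points to the thread's start: turned backward, the screw climbs, then drops 6 mm when its own x axis passes this direction; at the start it has 0.5 to 1.6 rad to go backward to it.
- spare_screw: Bystander: a second star-knob screw lying on the bench in front of the bed.
- pencil: Bystander: yellow pencil, 160 mm, lying in front of the bed.
- primer: Bystander: white bottle, 38 mm wide and 75 mm tall, behind the bed.
- saucer: Bystander: white saucer, 90 mm wide and 18 mm tall, behind the bed.
- brush_jar: Bystander: glass jar of brushes, 76 mm wide, 190 mm tall with the brushes.
- squeeze_bottle: Bystander: yellow squeeze bottle with a nozzle, 58 mm wide, 155 mm tall.
- whistle: Bystander: dark blue ceramic whistle pot with a flared neck, 92 mm wide, 112 mm tall.
- sanding_block: Bystander: cork block, 90 x 55 x 30 mm.
- bush: The fixed threaded bush itself, set flush in the bed; origin on the bench surface under thread_mouth, same axes.
Things that resemble listed ones, but are neither listed nor needed, are in the scene too. What is shaped like the stand but green is not meant. Leave any yellow look-alike of the clamp_screw alone.

How it is judged:
On the way, in this order (a step that is already met when the one before it is completed fails the run):
1. the holding post stands on the working ring, square to the bed, its slot around the screw (horizontal distance between stand and work_mark below 0.008 m and angle between the y axis of stand and the y axis of bed, either way round below 0.15 rad and angle between stand's own z axis and vertical below 0.08 rad), for 0.2 s.
2. the screw, turned backward, has dropped off the thread's end (6 mm) and is within a quarter turn of the place where it dropped (z of screw_grip in the frame of thread_mouth between 0.0365 and 0.0412 m and x of screw_mark in the frame of thread_mouth above 0.001 m), for 0.1 s.
At the end, for the whole second after the job is handed in: Stand on the working ring (8 mm, 0.15 rad of square, foot down); screw one turn into the thread past the drop (within 70 degrees, knob middle 33 mm above the mouth, -2.7/+3.2), upright, still, its knob held by the fingers with over 1 N (all of step 1 and z of stand in the frame of bed below 0.048 m and z of screw_grip in the frame of thread_mouth between 0.0303 and 0.0362 m and x of screw_mark in the frame of thread_mouth above 0.0055 m and angle between clamp_screw's own z axis and vertical below 0.12 rad and angular speed of clamp_screw below 0.3 rad/s and contact force between the fingers and clamp_screw above 1 N); the arm keeps its last pose, push and grip.
It fails at once if the stand is lifted (foot more than 5 mm above the bed) or tipped (z of stand in the frame of bed above 0.05 m or angle between stand's own z axis and vertical above 0.2 rad).
It fails at once if the screw is turned forward over the top of the thread, or far past the drop, instead of backward to the drop (z of screw_grip in the frame of thread_mouth above 0.0397 m and x of screw_mark in the frame of thread_mouth below -0.01 m).
It fails at once if the screw is pulled up out of the bush (z of screw_grip in the frame of thread_mouth above 0.053 m).
It fails at once if the screw is forced across the thread (more than 50 N against the bush) (contact force between clamp_screw and bush above 50 N).
It fails at once if another thing on the bench is moved by more than 30 mm (distance of any of spare_screw, pencil, primer, saucer, brush_jar, squeeze_bottle, whistle, sanding_block from where it was at the start of the episode above 0.03 m).
It also fails if it takes over 67 s, if anything falls off the work surface, if the arm or the gripper's body presses on something with over 40 N, if the wrist force passes 120 N, or if a joint passes its speed limit or range.

## Working session

There is one attempt and no reset: what is moved stays moved. The work goes in short steps, Python scripts to look and compute and a tool call to move; the robot and the scene stay as the last step left them, time stands still between calls to the robot, and variables do not carry over. Pictures are saved under pics/ and viewed, and the job is handed in when it is done.

Besides the shell and the picture viewer there is one more tool, called after "Request:" as a command line: name --argument value ..., lists and objects as JSON in quotes. apply_moves: Moves the arm, as the interface text tells. Its arguments: {"type":"object","properties":{"increments":{"type":"array","items":{"type":"object","properties":{"grip":{"type":"number"},"linear":{"type":"array","items":{"type":"number"}},"turn":{"type":"array","items":{"type":"number"}}}}},"grip_force":{"type":"number"}},"required":["increments"]}

```bash
mkdir -p pics; ls; python3 - <<'E'
from cell import *
import cv2
print(observe())
for n in("top","side"):
    p=camera_params(n);print(n,p)
    im=read_camera(n);cv2.imwrite(f"pics/{n}0.png",im[:,:,::-1])
E
```

```text
pics
{'time': 0.0, 'qpos': array([ 1.19596720e+00,  3.42752308e-01,  1.52502112e+00,  1.28807491e-05,
        1.27539799e+00, -1.45974702e-01]), 'qvel': array([-0.00094147,  0.0014133 , -0.00024237,  0.00098693, -0.0012887 ,
       -0.00100095]), 'joint_efforts': array([-1.13132042e-03, -4.31247067e+01, -2.44225323e+01,  7.17013143e-02,
        5.61280386e-02, -1.27172584e-04]), 'tool_pos': array([0.11889723, 0.51089744, 0.19952821]), 'tool_rot': array([-3.14135083e+00,  1.56018253e-03,  1.34193833e+00]), 'contact_force': array([-0.64790694, -0.12310063,  0.37061527]), 'torque': array([-0.0401455 , -0.01724211, -0.05308142]), 'opening': 0.0919825877938022}
top {'camera_matrix': array([[512.09039649,   0.        , 319.69614569],
       [  0.        , 512.09039649, 239.28879339],
       [  0.        ,   0.        ,   1.        ]]), 'k1': 0.006882956983907162, 'world_to_cam': array([[-0.00832385, -0.99987763, -0.01324552,  0.00745725],
       [ 0.99196958, -0.0099283 ,  0.12608644, -0.54139704],
       [-0.12620252, -0.01208963,  0.99193083, -1.13282339],
       [ 0.        ,  0.        ,  0.        ,  1.        ]])}
side {'camera_matrix': array([[601.58415453,   0.        , 315.66066887],
       [  0.        , 601.58415453, 232.42624048],
       [  0.        ,   0.        ,   1.        ]]), 'k1': 0.060648646337451116, 'world_to_cam': array([[ 0.77248627, -0.63502811, -0.00206462, -0.43121819],
       [ 0.31748377,  0.38338648,  0.86730552, -0.22600405],
       [-0.54997184, -0.67063709,  0.49777191, -1.25692323],
       [ 0.        ,  0.        ,  0.        ,  1.        ]])}
```

View pics/top0.png

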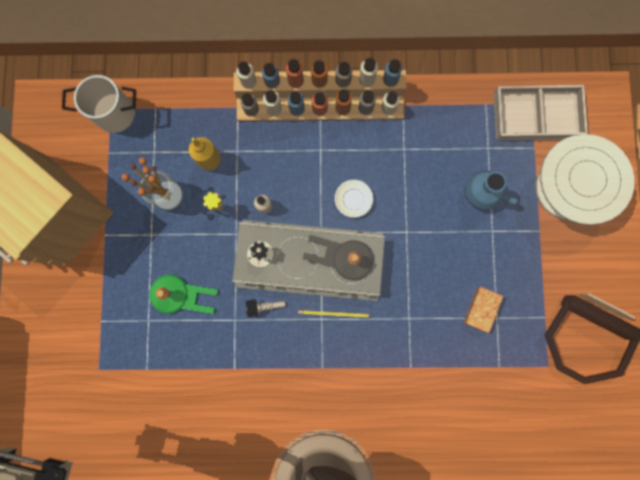

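View pics/side0.png

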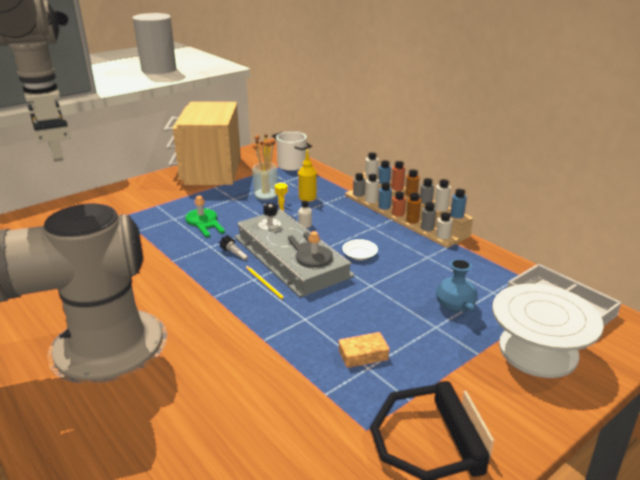

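The top view shows the bed at px (235–385, 222–298). The black knob is at about (260,251), the stand at (353,259) with its tongue pointing left (world +y), and the empty working ring at (298,258). Next I'll zoom in.

```bash
cat > h.py <<'E'
import numpy as np,cv2
from cell import *
def proj(n,P):
    p=camera_params(n);P=np.atleast_2d(P);c=(p["world_to_cam"]@np.c_[P,np.ones(len(P))].T).T
    x=c[:,0]/-c[:,2];y=-c[:,1]/-c[:,2];s=1+p["k1"]*(x*x+y*y)
    K=p["camera_matrix"];return np.c_[K[0,0]*x*s+K[0,2],K[1,1]*y*s+K[1,2]]
def back(n,uv,z):
    p=camera_params(n);K=p["camera_matrix"];uv=np.atleast_2d(np.array(uv,float))
    d=np.c_[(uv[:,0]-K[0,2])/K[0,0],(uv[:,1]-K[1,2])/K[1,1]];u=d.copy()
    for _ in range(10): u=d/(1+p["k1"]*(u**2).sum(1,keepdims=True))
    ray=np.c_[u[:,0],-u[:,1],-np.ones(len(u))];W=p["world_to_cam"];R=W[:3,:3];C=-R.T@W[:3,3]
    r=ray@R;t=(z-C[2])/r[:,2];return C+t[:,None]*r
def crop(im,x0,y0,x1,y1,s,fn):
    c=cv2.resize(im[y0:y1,x0:x1,::-1],None,fx=s,fy=s,interpolation=cv2.INTER_CUBIC);cv2.imwrite(fn,c)
E
python3 - <<'E'
import cv2
from h import *
a=cv2.imread("pics/top0.png")[:,:,::-1];b=cv2.imread("pics/side0.png")[:,:,::-1]
crop(a,228,215,392,305,4.8,"pics/t0z.png");crop(a,240,232,285,272,14,"pics/t0k.png");crop(b,230,195,355,295,6,"pics/s0z.png")
E
```

```text
(no output)
```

View pics/t0z.png

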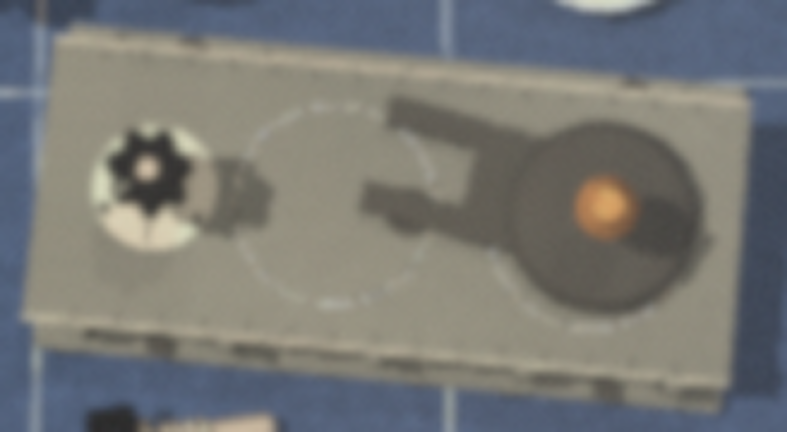

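View pics/t0k.png

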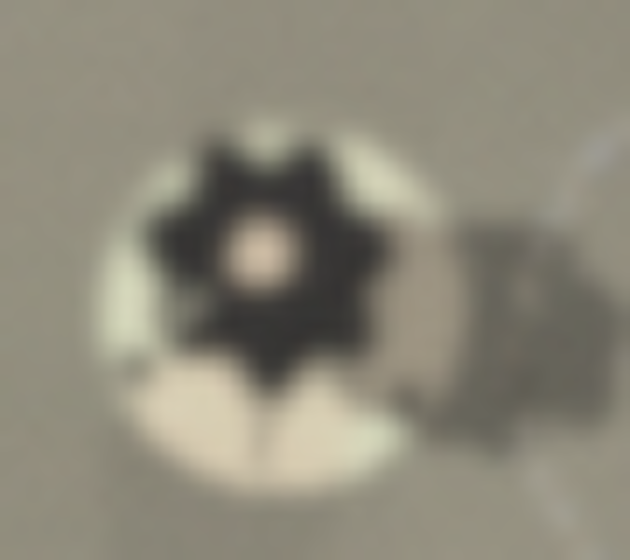

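View pics/s0z.png

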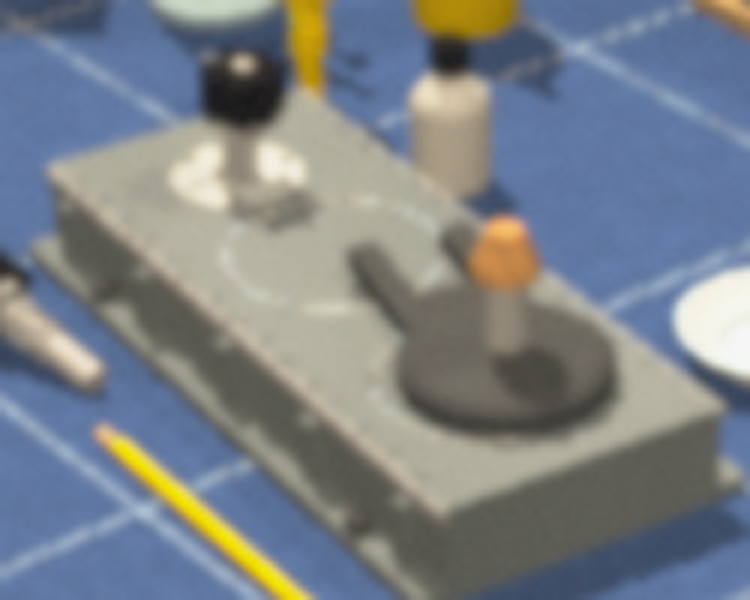

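```bash
cat > g.py <<'E'
from h import *
def uz(p,x0,y0,s): return (np.array(p,float)+.5)/s-.5+[x0,y0]
E
python3 - <<'E'
from g import *
t=lambda *p:back("top",uz(p,228,215,4.8),.045)*1e3
s=lambda *p:back("side",uz(p,230,195,6),.045)*1e3
print("ring top",t([337,205]),t([238,195],[437,205],[330,103],[335,306]))
print("flange",t([153,187]))
print("corners",t([60,45],[748,98],[25,318],[727,385]))
print("side: corners",s([52,172],[445,518],[725,410],[300,90]))
print("side flange",s([238,172]))
print("side ring",s([220,255],[325,312],[365,195]))
print("knob top",back("top",uz([262,250],240,232,14),.045+.056)*1e3, back("side",uz([243,65],230,195,6),.045+.056)*1e3)
print("cone top",back("top",uz([605,205],228,215,4.8),.045+.066)*1e3, back("side",uz([505,235],230,195,6),.045+.066)*1e3)
print("foot top",back("top",uz([[606,217],[512,217],[703,217],[606,122],[606,313]],228,215,4.8),.045+.018)*1e3)
print("tips",back("top",uz([[388,108],[363,198],[365,205],[392,97]],228,215,4.8),.055)*1e3)
E
```

```text
ring top [[499.71055888  51.93134553  45.        ]] [[504.86267185  98.38378466  45.        ]
 [499.26310529   5.06727029  45.        ]
 [547.96612013  55.08998799  45.        ]
 [452.46900621  53.00126484  45.        ]]
flange [[509.01882583 138.33853636  45.        ]]
corners [[ 576.94122518  182.84246594   45.        ]
 [ 548.3520852  -141.55572755   45.        ]
 [ 448.19704704  197.73655569   45.        ]
 [ 414.30681129 -128.61442715   45.        ]]
side: corners [[ 443.2698287   184.28936844   45.        ]
 [ 409.4112729  -138.57278762   45.        ]
 [ 541.87411535 -150.24673576   45.        ]
 [ 574.48809941  177.2422561    45.        ]]
side flange [[506.75524941 131.74483096  45.        ]]
side ring [[458.27111425  77.14934012  45.        ]
 [464.61635866  11.04540817  45.        ]
 [537.50151478  79.26088212  45.        ]]
knob top [[512.42419976 133.71787095 101.        ]] [[507.17152616 124.69833034 101.        ]]
cone top [[492.5093005  -69.98543432 111.        ]] [[490.34640015 -75.82328396 111.        ]]
foot top [[ 491.33000041  -72.94445119   63.        ]
 [ 491.73854168  -29.69240235   63.        ]
 [ 490.9098591  -117.52611159   63.        ]
 [ 535.3961913   -73.68252194   63.        ]
 [ 447.23784726  -72.20437853   63.        ]]
tips [[543.99739188  27.42697005  55.        ]
 [501.93871149  39.28039357  55.        ]
 [498.66590941  38.36494061  55.        ]
 [549.15958097  25.52962931  55.        ]]
```

Request:
apply_moves --increments '[{"grip": 1,"linear": [372,-583,0],"turn": [0,0,-0.7]},{"grip": 1,"linear": [372,-583,0],"turn": [0,0,-0.7]},{"grip": 1,"linear": [372,-583,0],"turn": [0,0,-0.7]},{"grip": 1,"linear": [372,-583,0],"turn": [0,0,-0.7]},{"grip": 1,"linear": [372,-583,0],"turn": [0,0,-0.7]},{"grip": 1,"linear": [372,-583,0],"turn": [0,0,-0.7]},{"grip": 1,"linear": [372,-583,0],"turn": [0,0,-0.7]},{"grip": 1,"linear": [372,-583,0],"turn": [0,0,-0.7]},{"grip": 1,"linear": [372,-583,0],"turn": [0,0,-0.7]},{"grip": 1,"linear": [372,-583,0],"turn": [0,0,-0.7]}]'

```text
time: 1.1
tool_pos: [0.3885, 0.0879, 0.2002]
tool_rot: [3.142, -0.0, 1.268]
contact_force: [0.8, 0.4, 0.8]
opening: 0.0917
```

Request:
apply_moves --increments '[{"grip": 1,"linear": [102,-160,-40],"turn": [0,0,0]},{"grip": 1,"linear": [102,-160,-40],"turn": [0,0,0]},{"grip": 1,"linear": [102,-160,-40],"turn": [0,0,0]},{"grip": 1,"linear": [102,-160,-40],"turn": [0,0,0]},{"grip": 1,"linear": [102,-160,-40],"turn": [0,0,0]},{"grip": 1,"linear": [102,-160,-40],"turn": [0,0,0]}]'

```text
time: 1.7
tool_pos: [0.4896, -0.0707, 0.1593]
tool_rot: [-3.139, -0.0, 1.267]
contact_force: [0.4, 0.8, -0.1]
opening: 0.0916
```

```bash
python3 - <<'E'
from g import *
o=observe();print(o["time"],o["tool_pos"],o["tool_rot"],o["qpos"],o["contact_force"])
b=read_camera("side");crop(b,230,135,390,285,5,"pics/s1z.png")
a=read_camera("top");crop(a,300,200,400,300,6,"pics/t1z.png")
p=o["tool_pos"];u=np.array([np.cos(o["tool_rot"][2]),np.sin(o["tool_rot"][2]),0])
q=proj("side",[p,p+.046*u,p-.046*u]);print((q-[230,135])*5)
q=proj("top",[p,p+.046*u,p-.046*u]);print((q-[300,200])*6)
E
```

```text
1.7 [ 0.48955641 -0.07069038  0.15932288] [-3.13927064e+00 -3.09052499e-04  1.26672985e+00] [-2.98710825e-01  3.26864418e-01  1.66744910e+00  3.52271488e-04
  1.14959949e+00 -1.56558543e+00] [ 0.36266631  0.83297856 -0.0859961 ]
[[410.07336675 400.07325592]
 [374.45300902 357.91274155]
 [447.6236821  444.51518819]]
[[331.64279059 339.51339304]
 [200.92606133 300.13194206]
 [462.95157638 379.07429423]]
```

View pics/s1z.png

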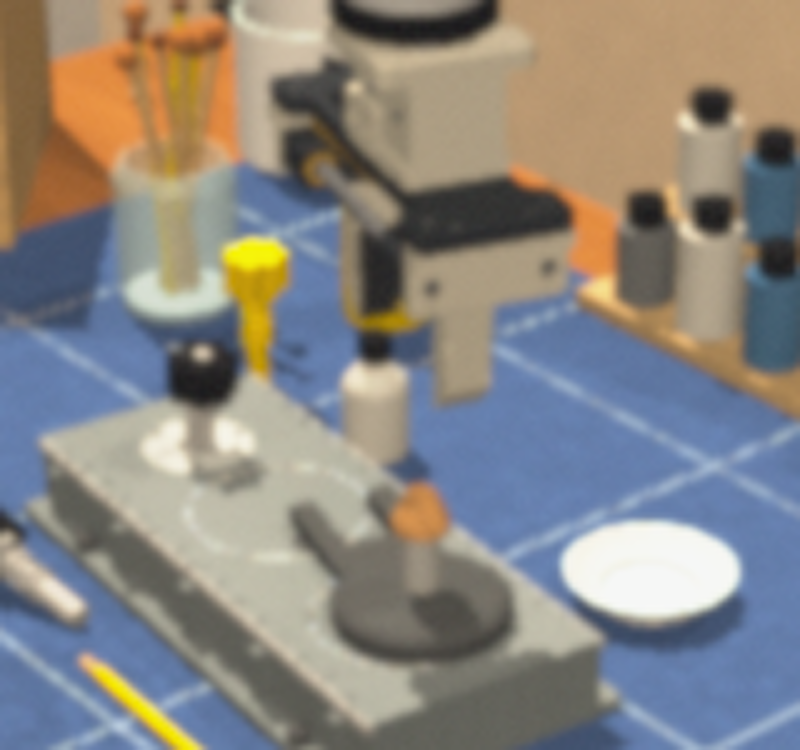

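View pics/t1z.png

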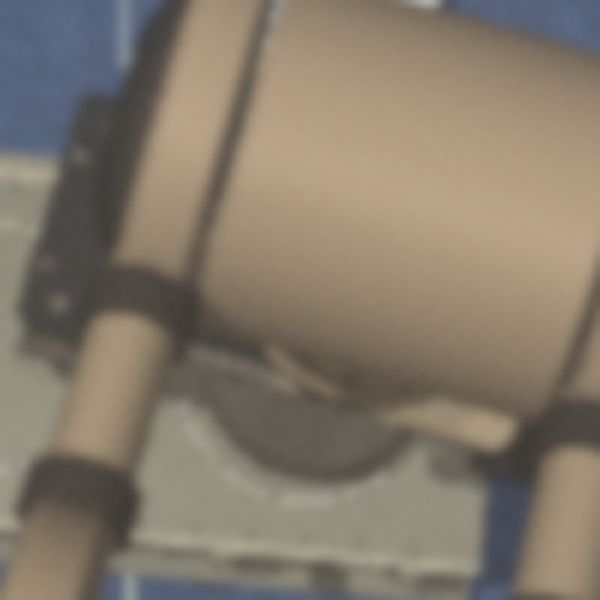

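```bash
python3 - <<'E'
from g import *
o=observe();p=o["tool_pos"];y=o["tool_rot"][2]
u=np.array([np.cos(y),np.sin(y),0]);v=np.array([-u[1],u[0],0]);z=np.array([0,0,1])
im=cv2.imread("pics/s1z.png")
def box(a0,a1,b0,b1,c0,c1,col):
    P=[p+a*u+b*v+c*z for a in(a0,a1) for b in(b0,b1) for c in(c0,c1)]
    q=(proj("side",P)-[230,135]+.5)*5-.5;q=q.astype(int)
    for i in range(8):
        for j in range(i):
            if bin(i^j).count("1")==1: cv2.line(im,q[i].tolist(),q[j].tolist(),col,1)
box(.046,.065,-.0095,.0095,0,.066,(0,0,255));box(-.065,-.046,-.0095,.0095,0,.066,(0,255,0))
box(-.095,.095,-.0375,.0375,.066,.12,(255,0,255))
box(-.0001,.0001,-.0001,.0001,-.08,0,(255,255,255))
cv2.imwrite("pics/s1o.png",im)
E
```

```text
(no output)
```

View pics/s1o.png

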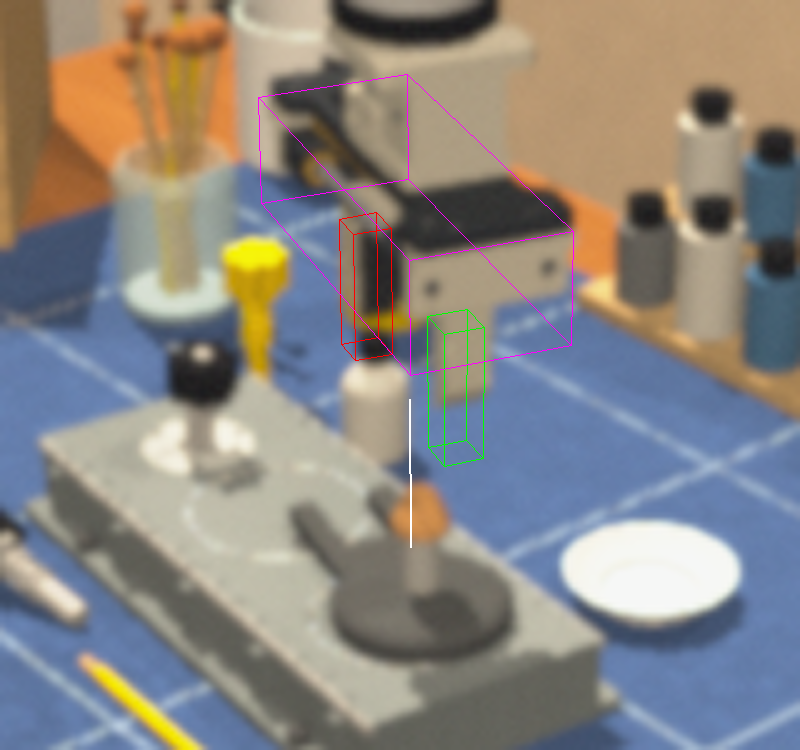

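```bash
python3 - <<'E'
from g import *
o=observe();p=o["tool_pos"];y=o["tool_rot"][2]
u=np.array([np.cos(y),np.sin(y),0]);v=np.array([-u[1],u[0],0]);z=np.array([0,0,1])
a=read_camera("top");crop(a,240,150,400,310,5,"pics/t1y.png")
im=cv2.imread("pics/t1y.png")[:600]
def box(a0,a1,b0,b1,c0,c1,col):
    P=[p+a*u+b*v+c*z for a in(a0,a1) for b in(b0,b1) for c in(c0,c1)]
    q=(proj("top",P)-[240,150]+.5)*5-.5;q=q.astype(int)
    for i in range(8):
        for j in range(i):
            if bin(i^j).count("1")==1: cv2.line(im,q[i].tolist(),q[j].tolist(),col,1)
box(.046,.065,-.0095,.0095,0,.066,(0,0,255));box(-.065,-.046,-.0095,.0095,0,.066,(0,255,0))
box(-.095,.095,-.0375,.0375,.066,.12,(255,0,255))
box(-.0001,.0001,-.0001,.0001,-.08,0,(255,255,255))
im=cv2.imwrite("pics/t1y.png",im)
E
```

```text
(no output)
```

View pics/t1y.png

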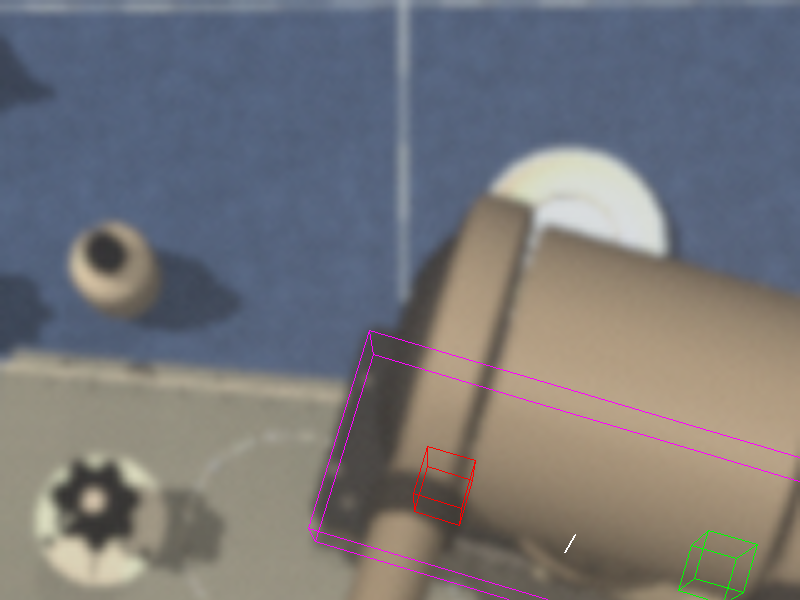

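```bash
python3 - <<'E'
from g import *
p=np.array([0.11889723, 0.51089744, 0.19952821]);y=1.342
u=np.array([np.cos(y),np.sin(y),0]);v=np.array([-u[1],u[0],0]);z=np.array([0,0,1])
im=cv2.imread("pics/side0.png");im=cv2.resize(im[20:220,0:220],None,fx=3.5,fy=3.0*3.5/3,interpolation=cv2.INTER_CUBIC)[:600]
im=cv2.resize(cv2.imread("pics/side0.png")[60:180,0:160],None,fx=5,fy=5,interpolation=cv2.INTER_CUBIC)
def box(a0,a1,b0,b1,c0,c1,col):
    P=[p+a*u+b*v+c*z for a in(a0,a1) for b in(b0,b1) for c in(c0,c1)]
    q=(proj("side",P)-[0,60]+.5)*5-.5;q=q.astype(int)
    for i in range(8):
        for j in range(i):
            if bin(i^j).count("1")==1: cv2.line(im,q[i].tolist(),q[j].tolist(),col,1)
box(.046,.065,-.0095,.0095,0,.066,(0,0,255));box(-.065,-.046,-.0095,.0095,0,.066,(0,255,0))
box(-.095,.095,-.0375,.0375,.066,.12,(255,0,255))
cv2.imwrite("pics/s0o.png",im)
E
```

```text
(no output)
```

View pics/s0o.png

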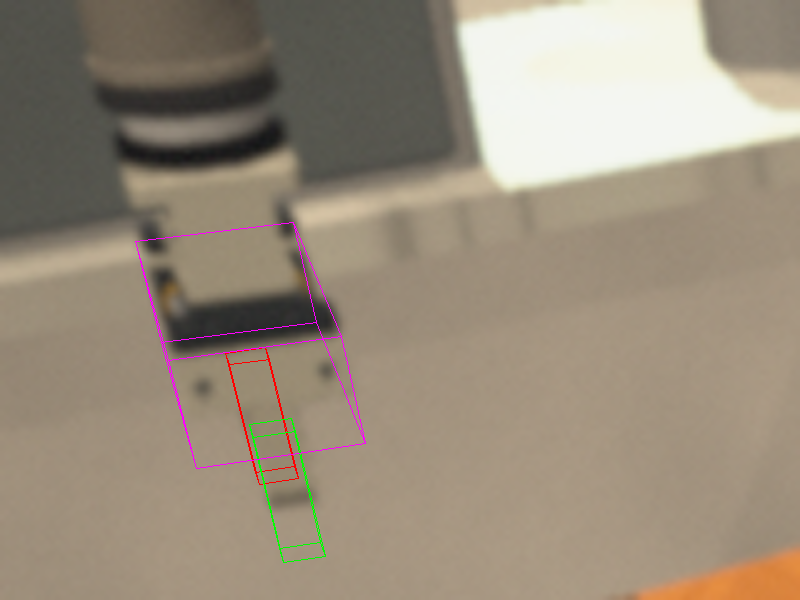

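Request:
apply_moves --increments '[{"grip": 1,"linear": [2,-2,-40],"turn": [0,0,0]},{"grip": 1,"linear": [2,-2,-70],"turn": [0,0,0]},{"grip": 1,"linear": [2,-2,-84],"turn": [0,0,0]},{"grip": 1,"linear": [2,-2,-84],"turn": [0,0,0]}]'

```text
time: 2.25
tool_pos: [0.4904, -0.0706, 0.0749]
tool_rot: [-3.138, -0.0, 1.27]
contact_force: [0.4, 0.5, 0.7]
opening: 0.0917
```

```bash
cat > ov.py <<'E'
import sys
from g import *
o=observe();print(o["time"],o["tool_pos"],o["tool_rot"],o["contact_force"],o["torque"],o["opening"],o["qpos"][5]);p=o["tool_pos"];y=o["tool_rot"][2]
u=np.array([np.cos(y),np.sin(y),0]);v=np.array([-u[1],u[0],0]);z=np.array([0,0,1])
def go(cam,x0,y0,x1,y1,s,fn,draw=True):
    a=read_camera(cam);crop(a,x0,y0,x1,y1,s,fn);im=cv2.imread(fn);w=o["opening"]/2
    def box(a0,a1,b0,b1,c0,c1,col):
        P=[p+a*u+b*v+c*z for a in(a0,a1) for b in(b0,b1) for c in(c0,c1)]
        q=(proj(cam,P)-[x0,y0]+.5)*s-.5;q=q.astype(int)
        for i in range(8):
            for j in range(i):
                if bin(i^j).count("1")==1: cv2.line(im,q[i].tolist(),q[j].tolist(),col,1)
    if draw:
        box(w,w+.019,-.0095,.0095,0,.066,(0,0,255));box(-w-.019,-w,-.0095,.0095,0,.066,(0,255,0))
        cv2.imwrite(fn,im)
E
python3 - <<'E'
from ov import *
go("side",240,160,360,280,5,"pics/s2.png")
E
```

```text
2.25 [ 0.49037566 -0.07060726  0.07493925] [-3.13788777e+00 -1.54730601e-04  1.27044175e+00] [0.35877718 0.48232102 0.69188443] [ 0.02300412  0.02470269 -0.00541185] 0.09170150181232027 -1.5685068927879842
```

View pics/s2.png

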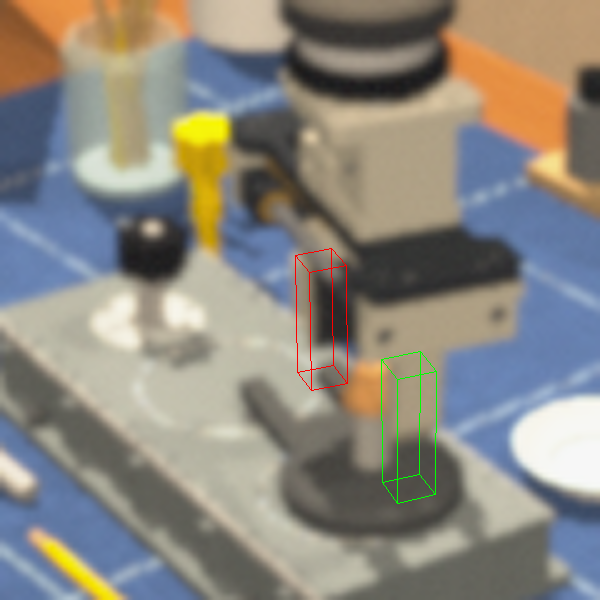

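```bash
python3 - <<'E'
from ov import *
go("side",290,190,350,250,10,"pics/s3.png",False)
E
```

```text
2.3 [ 0.4914667  -0.07108936  0.07628807] [-3.14049528e+00 -1.48643214e-04  1.27020932e+00] [-0.16381435  0.36212642  0.52741091] [-0.02606311 -0.03172353  0.04592303] 0.09178247206072897 -1.568542490034816
```

View pics/s3.png

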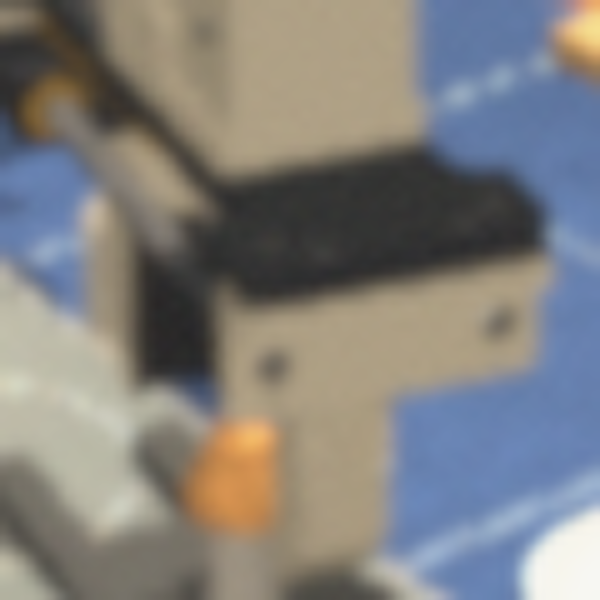

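Request:
apply_moves --increments '[{"grip": 0.4,"linear": [0,0,-4],"turn": [0,0,0]},{"grip": 0.4,"linear": [0,0,-8],"turn": [0,0,0]},{"grip": 0.4,"linear": [0,0,-9],"turn": [0,0,0]},{"grip": 0.4,"linear": [0,0,-9],"turn": [0,0,0]},{"grip": 0.4,"linear": [0,0,-9],"turn": [0,0,0]},{"grip": 0.4,"linear": [0,0,-10],"turn": [0,0,0]}]'

```text
time: 2.95
tool_pos: [0.4922, -0.0722, 0.0664]
tool_rot: [3.141, -0.0, 1.269]
contact_force: [-0.7, -0.3, 0.0]
opening: 0.0482
```

Request:
apply_moves --increments '[{"grip": 0.4,"linear": [0,0,-1],"turn": [0,0,0]},{"grip": 0.4,"linear": [0,0,-2],"turn": [0,0,0]}]'

```text
time: 3.15
tool_pos: [0.492, -0.0722, 0.0642]
tool_rot: [3.142, -0.0, 1.269]
contact_force: [-0.2, 0.3, -0.8]
opening: 0.0377
```

Request:
apply_moves --increments '[{"grip": 0.4,"linear": [0,0,-1],"turn": [0,0,0]},{"grip": 0.4,"linear": [0,0,-2],"turn": [0,0,0]},{"grip": 0.4,"linear": [0,0,-2],"turn": [0,0,0]}]'

```text
time: 3.45
tool_pos: [0.4919, -0.0721, 0.0621]
tool_rot: [-3.141, -0.0, 1.269]
contact_force: [-1.2, 0.2, -0.5]
opening: 0.0366
```

```bash
python3 - <<'E'
from ov import *
go("side",260,170,360,270,6,"pics/s4.png")
E
```

```text
3.45 [ 0.4918743  -0.07212417  0.06205715] [-3.14122504e+00 -7.52423037e-05  1.26871457e+00] [-1.19500998  0.15892423 -0.46347146] [ 0.00783246 -0.00145121  0.01594538] 0.03660758411605433 -1.5687138251685284
```

View pics/s4.png

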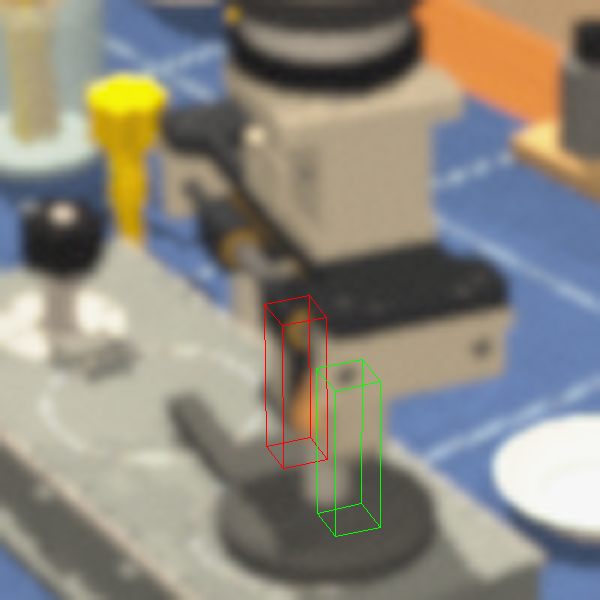

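Request:
apply_moves --increments '[{"grip": 0.4,"linear": [0,0,-1],"turn": [0,0,0]},{"grip": 0.4,"linear": [0,0,-2],"turn": [0,0,0]},{"grip": 0.4,"linear": [0,0,-3],"turn": [0,0,0]},{"grip": 0.4,"linear": [0,0,-4],"turn": [0,0,0]}]'

```text
time: 3.9
tool_pos: [0.492, -0.0721, 0.0581]
tool_rot: [-3.142, -0.0, 1.269]
contact_force: [-0.2, 0.3, 0.2]
opening: 0.0364
```

Request:
apply_moves --increments '[{"grip": 0.4,"linear": [0,0,-1],"turn": [0,0,0]},{"grip": 0.4,"linear": [0,0,-2],"turn": [0,0,0]},{"grip": 0.4,"linear": [0,0,-3],"turn": [0,0,0]},{"grip": 0.4,"linear": [0,0,-4],"turn": [0,0,0]}]'

```text
time: 4.3
tool_pos: [0.492, -0.0721, 0.0542]
tool_rot: [-3.142, -0.0, 1.269]
contact_force: [-0.1, 0.1, 0.1]
opening: 0.0369
```

Request:
apply_moves --increments '[{"grip": 0.4,"linear": [0,0,-1],"turn": [0,0,0]},{"grip": 0.4,"linear": [0,0,-2],"turn": [0,0,0]},{"grip": 0.4,"linear": [0,0,-3],"turn": [0,0,0]},{"grip": 0.4,"linear": [0,0,-4],"turn": [0,0,0]}]'

```text
time: 4.7
tool_pos: [0.492, -0.0722, 0.0502]
tool_rot: [3.142, -0.0, 1.269]
contact_force: [-0.2, 0.1, -0.2]
opening: 0.037
```

Request:
apply_moves --increments '[{"grip": 0.4,"linear": [0,0,-1],"turn": [0,0,0]},{"grip": 0.4,"linear": [0,0,-2],"turn": [0,0,0]},{"grip": 0.4,"linear": [0,0,-3],"turn": [0,0,0]}]'

```text
time: 5.0
tool_pos: [0.492, -0.0722, 0.0471]
tool_rot: [-3.142, -0.0, 1.269]
contact_force: [0.1, 0.0, -0.0]
opening: 0.0368
```

```bash
python3 - <<'E'
from ov import *
go("side",260,170,360,270,6,"pics/s5.png")
E
```

```text
5.0 [ 0.49199032 -0.07215759  0.04714696] [-3.14157284e+00 -7.71128071e-05  1.26869676e+00] [ 0.13435591  0.00221552 -0.03713458] [ 0.00427897 -0.0379905  -0.00840569] 0.036776016486487456 -1.5686976742298253
```

View pics/s5.png

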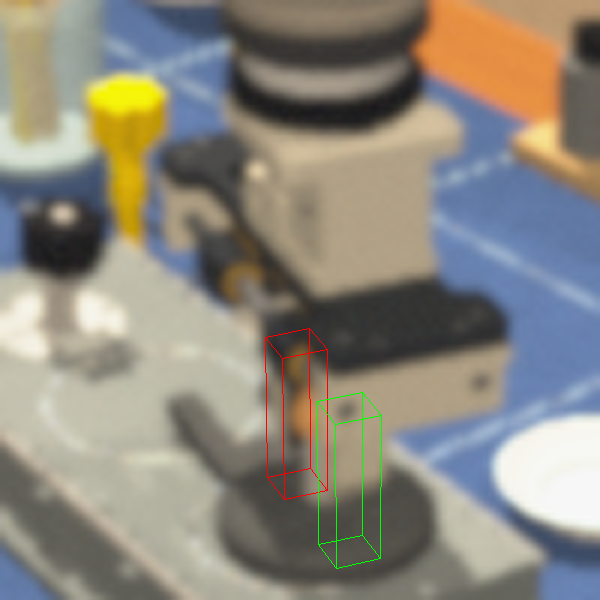

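Request:
apply_moves --increments '[{"grip": 0.4,"linear": [0,0,-1],"turn": [0,0,0]},{"grip": 0.4,"linear": [0,0,-2],"turn": [0,0,0]},{"grip": 0.4,"linear": [0,0,-2],"turn": [0,0,0]}]'

```text
time: 5.35
tool_pos: [0.4919, -0.0721, 0.0451]
tool_rot: [-3.141, -0.0, 1.269]
contact_force: [0.5, -0.4, 0.2]
opening: 0.0367
```

Request:
apply_moves --increments '[{"grip": 0.4,"linear": [0,0,-1],"turn": [0,0,0]},{"grip": 0.4,"linear": [0,0,-2],"turn": [0,0,0]},{"grip": 0.4,"linear": [0,0,-2],"turn": [0,0,0]}]'

```text
time: 5.65
tool_pos: [0.4919, -0.0721, 0.0431]
tool_rot: [-3.141, -0.0, 1.269]
contact_force: [0.4, -0.1, -0.2]
opening: 0.0367
```

Request:
apply_moves --increments '[{"grip": 0.4,"linear": [0,0,-1],"turn": [0,0,0]},{"grip": 0.4,"linear": [0,0,-1],"turn": [0,0,0]}]'

```text
time: 5.85
tool_pos: [0.4919, -0.0721, 0.0421]
tool_rot: [-3.141, -0.0, 1.269]
contact_force: [-0.3, 1.8, -0.3]
opening: 0.0367
```

Request:
apply_moves --increments '[{"grip": 0.4,"linear": [0,0,-1],"turn": [0,0,0]},{"grip": 0.4,"linear": [0,0,-1],"turn": [0,0,0]}]'

```text
time: 6.05
tool_pos: [0.4919, -0.0722, 0.0411]
tool_rot: [-3.141, -0.0, 1.269]
contact_force: [1.0, -0.1, 0.6]
opening: 0.0369
```

Request:
apply_moves --increments '[{"grip": 0.4,"linear": [0,0,-1],"turn": [0,0,0]},{"grip": 0.4,"linear": [0,0,-1],"turn": [0,0,0]}]'

```text
time: 6.25
tool_pos: [0.4919, -0.0722, 0.0401]
tool_rot: [-3.141, -0.0, 1.269]
contact_force: [0.1, 0.9, 0.4]
opening: 0.0369
```

Request:
apply_moves --increments '[{"grip": 0.4,"linear": [0,0,-1],"turn": [0,0,0]},{"grip": 0.4,"linear": [0,0,-1],"turn": [0,0,0]}]'

```text
time: 6.45
tool_pos: [0.4919, -0.0721, 0.0391]
tool_rot: [-3.141, -0.0, 1.269]
contact_force: [-0.4, 0.3, 0.0]
opening: 0.0365
```

Request:
apply_moves --increments '[{"grip": 0.4,"linear": [0,0,-1],"turn": [0,0,0]},{"grip": 0.4,"linear": [0,0,-1],"turn": [0,0,0]}]'

```text
time: 6.65
tool_pos: [0.4919, -0.0721, 0.0381]
tool_rot: [-3.141, -0.0, 1.269]
contact_force: [0.5, 0.2, 0.5]
opening: 0.0368
```

```bash
python3 - <<'E'
from ov import *
go("side",290,205,350,265,10,"pics/s6.png",False)
E
```

```text
6.65 [ 0.4919135  -0.07214439  0.03811727] [-3.14136006e+00 -8.48694331e-05  1.26869801e+00] [0.49551726 0.2474163  0.5264337 ] [ 0.0059584   0.00460912 -0.07341749] 0.03683513706111903 -1.568735524015315
```

View pics/s6.png

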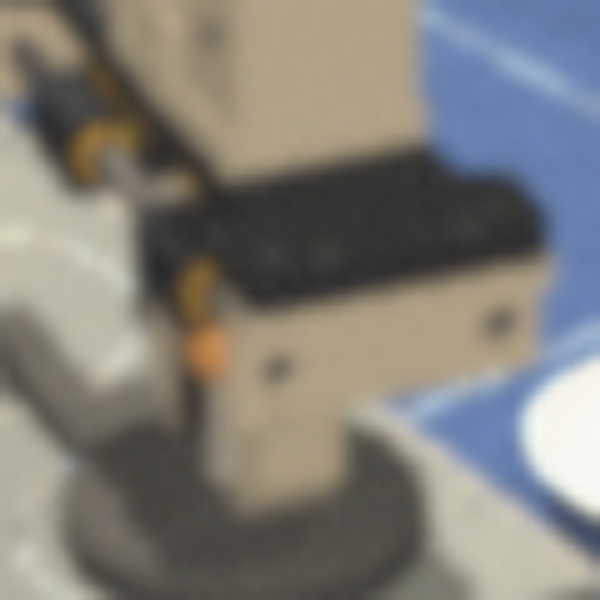

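Request:
apply_moves --increments '[{"grip": 0.1,"linear": [0,0,0],"turn": [0,0,0]},{"grip": 0.1,"linear": [0,0,0],"turn": [0,0,0]},{"grip": 0.1,"linear": [0,0,0],"turn": [0,0,0]},{"grip": 0.1,"linear": [0,0,0],"turn": [0,0,0]},{"grip": 0.1,"linear": [0,0,0],"turn": [0,0,0]}]' --grip_force 15

```text
time: 7.2
tool_pos: [0.4921, -0.072, 0.0383]
tool_rot: [3.142, -0.0, 1.269]
contact_force: [0.3, 2.7, 0.4]
opening: 0.0268
```

Request:
apply_moves --increments '[{"grip": 0.1,"linear": [0,0,0],"turn": [0,0,0]},{"grip": 0.1,"linear": [0,0,0],"turn": [0,0,0]}]'

```text
time: 7.4
tool_pos: [0.4921, -0.072, 0.0383]
tool_rot: [3.141, -0.0, 1.269]
contact_force: [1.3, 2.0, -0.6]
opening: 0.0267
```

Request:
apply_moves --increments '[{"grip": 0.4,"linear": [0,0,0],"turn": [0,0,0]},{"grip": 0.4,"linear": [0,0,0],"turn": [0,0,0]},{"grip": 0.4,"linear": [0,0,-1],"turn": [0,0,0]},{"grip": 0.4,"linear": [0,0,-2],"turn": [0,0,0]},{"grip": 0.4,"linear": [0,0,-2],"turn": [0,0,0]}]'

```text
time: 7.9
tool_pos: [0.4919, -0.0722, 0.0361]
tool_rot: [-3.141, 0.0, 1.269]
contact_force: [-0.4, -0.1, -0.2]
opening: 0.037
```

Request:
apply_moves --increments '[{"grip": 0.4,"linear": [0,0,-1],"turn": [0,0,0]},{"grip": 0.4,"linear": [0,0,-2],"turn": [0,0,0]},{"grip": 0.4,"linear": [0,0,-2],"turn": [0,0,0]}]'

```text
time: 8.2
tool_pos: [0.4919, -0.0721, 0.0341]
tool_rot: [-3.141, -0.0, 1.269]
contact_force: [-0.2, 1.6, 0.3]
opening: 0.0363
```

Request:
apply_moves --increments '[{"grip": 0.4,"linear": [0,0,-1],"turn": [0,0,0]},{"grip": 0.4,"linear": [0,0,-2],"turn": [0,0,0]},{"grip": 0.4,"linear": [0,0,-2],"turn": [0,0,0]}]'

```text
time: 8.5
tool_pos: [0.4921, -0.0722, 0.0328]
tool_rot: [3.141, -0.0, 1.269]
contact_force: [-1.7, -0.5, 7.0]
opening: 0.037
```

```bash
python3 - <<'E'
from ov import *
go("side",290,205,350,265,10,"pics/s7.png",False)
E
```

```text
8.5 [ 0.49213198 -0.07217432  0.03278628] [ 3.14108774e+00 -6.85515901e-05  1.26873073e+00] [-1.69210814 -0.48101018  7.00260289] [0.0184778  0.30608143 0.01926623] 0.03701206108567699 -1.568668230840499
```

View pics/s7.png

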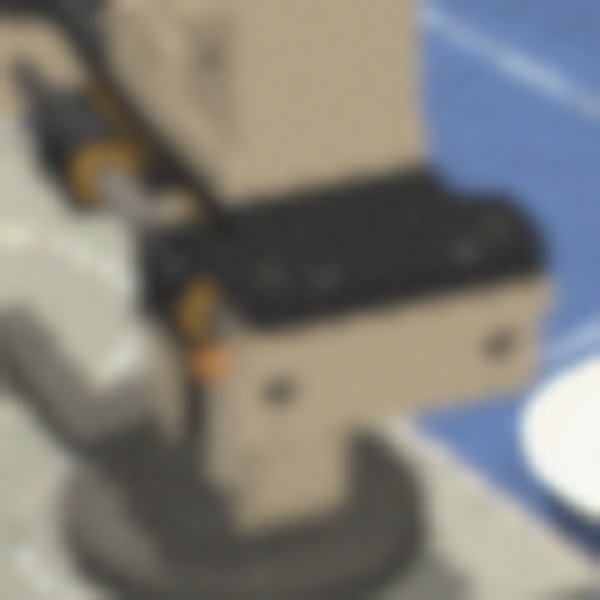

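Request:
apply_moves --increments '[{"grip": 0.4,"linear": [0,0,1],"turn": [0,0,0]},{"grip": 0.1,"linear": [0,0,1],"turn": [0,0,0]},{"grip": 0.1,"linear": [0,0,1],"turn": [0,0,0]},{"grip": 0.1,"linear": [0,0,1],"turn": [0,0,0]},{"grip": 0.1,"linear": [0,0,1],"turn": [0,0,0]},{"grip": 0.1,"linear": [0,0,1],"turn": [0,0,0]},{"grip": 0.1,"linear": [0,0,1],"turn": [0,0,0]}]'

```text
time: 9.25
tool_pos: [0.492, -0.072, 0.0332]
tool_rot: [-3.142, -0.0, 1.269]
contact_force: [0.7, 2.7, 0.1]
opening: 0.0269
```

```bash
python3 - <<'E'
from ov import *
go("side",280,205,340,265,10,"pics/s8.png",False)
go("top",300,220,380,290,10,"pics/t8.png",False)
E
```

```text
9.25 [ 0.49204699 -0.07199409  0.03318299] [-3.14156400e+00 -3.02516958e-04  1.26869389e+00] [0.6721589  2.66846595 0.07914214] [ 0.36903633 -0.10678058 -0.00136054] 0.026920686569757993 -1.5687106685906957
```

View pics/s8.png

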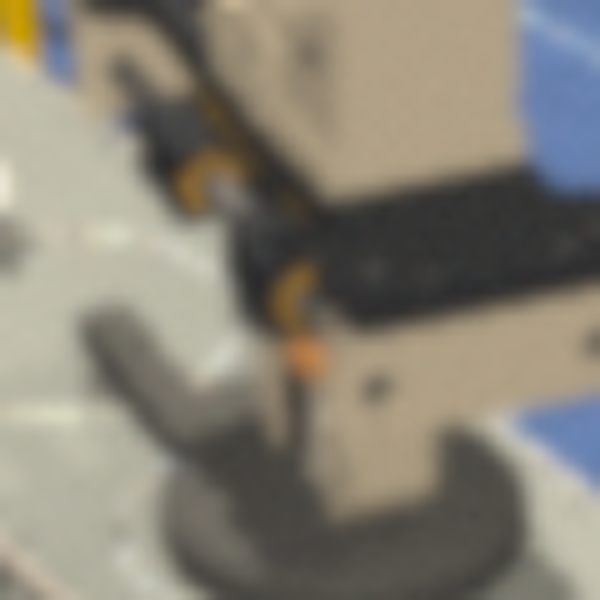

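```bash
python3 - <<'E'
from g import *
b=cv2.imread("pics/side0.png")[:,:,::-1]
crop(b,290,220,340,270,12,"pics/s0st.png")
E
```

```text
(no output)
```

View pics/s0st.png

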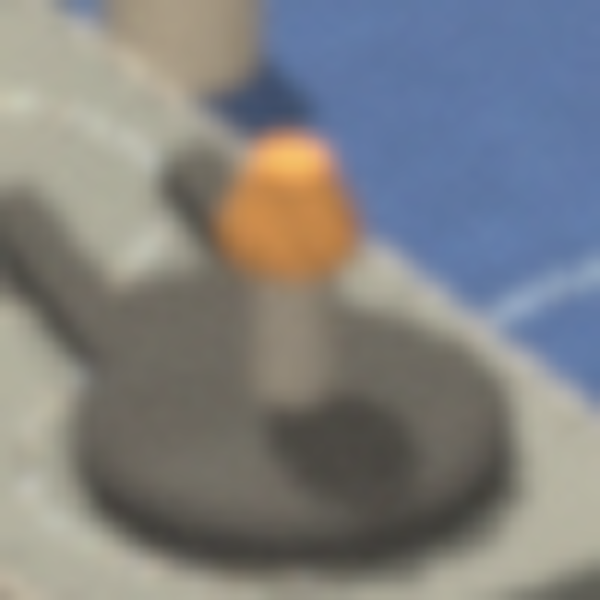

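Request:
apply_moves --increments '[{"grip": 0,"linear": [0,0,0],"turn": [0,0,0]},{"grip": 0,"linear": [0,0,0],"turn": [0,0,0]},{"grip": 0,"linear": [0,0,0],"turn": [0,0,0]}]' --grip_force 40

```text
time: 9.65
tool_pos: [0.4921, -0.072, 0.0332]
tool_rot: [3.142, -0.0, 1.269]
contact_force: [2.3, 3.7, -1.1]
opening: 0.0262
```

```bash
python3 - <<'E'
from ov import *
E
```

```text
9.65 [ 0.49207162 -0.07200544  0.0331979 ] [ 3.14155759e+00 -2.99296064e-04  1.26867273e+00] [ 2.29855496  3.68615052 -1.05613689] [ 0.50188881 -0.26737891 -0.01212424] 0.02617928326930276 -1.5686913499642925
```

View pics/t8.png

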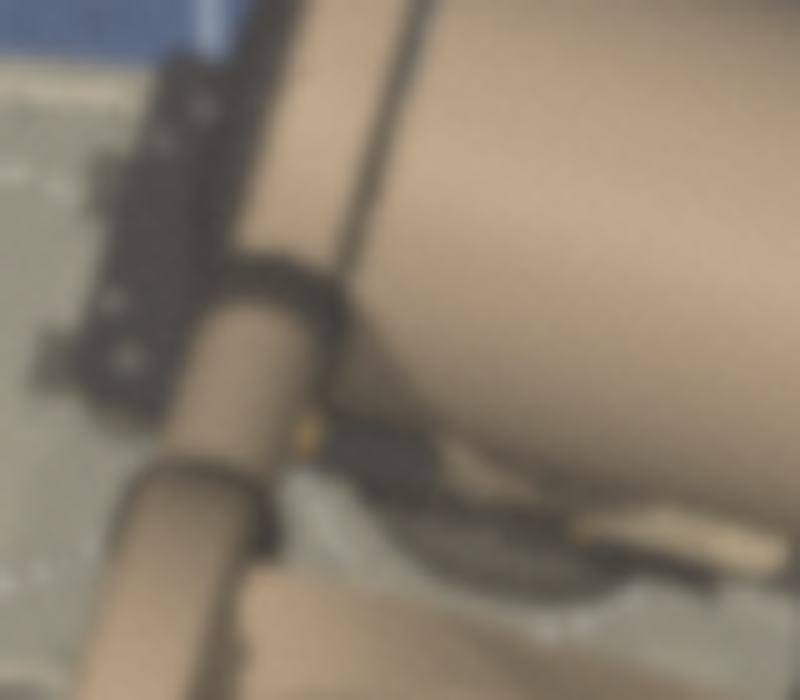

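Request:
apply_moves --increments '[{"grip": 0,"linear": [0,0,0],"turn": [0,0,0.6]},{"grip": 0,"linear": [0,0,0],"turn": [0,0,1.2]},{"grip": 0,"linear": [0,0,0],"turn": [0,0,1.9]},{"grip": 0,"linear": [0.5,12,0],"turn": [0,0,1.9]},{"grip": 0,"linear": [1,25,0],"turn": [0,0,1.9]},{"grip": 0,"linear": [1.5,38,0],"turn": [0,0,1.9]},{"grip": 0,"linear": [2,50,0],"turn": [0,0,1.9]},{"grip": 0,"linear": [2,62,0],"turn": [0,0,1.9]},{"grip": 0,"linear": [2.5,74,0],"turn": [0,0,1.9]},{"grip": 0,"linear": [2.5,74,0],"turn": [0,0,1.9]}]'

```text
time: 10.65
tool_pos: [0.4943, 0.0038, 0.0332]
tool_rot: [-3.141, -0.001, 1.469]
contact_force: [0.1, 5.0, -0.5]
opening: 0.0257
```

```bash
python3 - <<'E'
from ov import *
go("side",220,170,340,290,5,"pics/s9.png",False)
go("top",230,200,390,310,5,"pics/t9.png",False)
E
```

```text
10.65 [0.49428953 0.00375866 0.03320079] [-3.14112790e+00 -1.39829020e-03  1.46850224e+00] [ 0.14772026  5.04506193 -0.4542975 ] [ 0.70391303 -0.06226208 -0.0408403 ] 0.025716018620611774 -1.6183115518802387
```

View pics/s9.png

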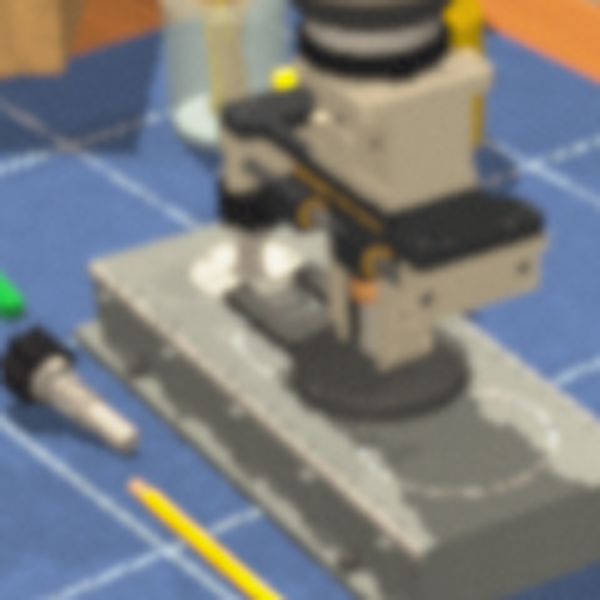

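View pics/t9.png

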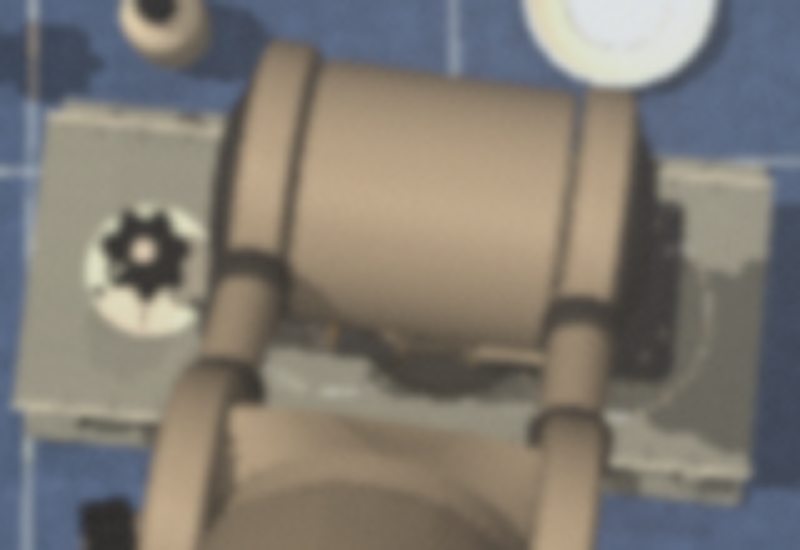

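```bash
cat > st.py <<'E'
from ov import *
def stand_ov(cam,fn,x0,y0,s,c,yaw,off=(0,0)):
    im=cv2.imread(fn)
    R=np.array([[np.cos(yaw),-np.sin(yaw)],[np.sin(yaw),np.cos(yaw)]])
    def poly(L,zz,col,cc=c,RR=R):
        P=np.c_[np.array(L)@RR.T+cc+np.array(off),np.full(len(L),zz)]
        q=((proj(cam,P)-[x0,y0]+.5)*s-.5).astype(np.int32);cv2.polylines(im,[q],True,col,1)
    t=np.linspace(0,2*np.pi,40)
    poly(np.c_[.045*np.cos(t),.045*np.sin(t)],.063,(0,0,255))
    poly([[-.028,.035],[-.028,.11],[-.014,.11],[-.014,.064],[.014,.064],[.014,.11],[.028,.11],[.028,.035]],.055,(0,255,0))
    by=-.1;B=np.array([[np.cos(by),-np.sin(by)],[np.sin(by),np.cos(by)]]);w=np.array([.4996,.0521])
    poly([[-.065,.14],[.065,.14],[.065,-.19],[-.065,-.19]],.045,(255,0,255),w,B)
    for yy,r in((0,.047),(-.12,.047),(.085,.028),(.085,.007)): poly(np.c_[r*np.cos(t),r*np.sin(t)+yy],.045,(255,255,0),w,B)
    poly(np.c_[.02*np.cos(t),.02*np.sin(t)+.085],.101,(0,255,255),w,B)
    cv2.imwrite(fn,im)
E
python3 - <<'E'
from st import *
go("side",220,170,340,290,5,"pics/s10.png",False)
stand_ov("side","pics/s10.png",220,170,5,p[:2],-.1,(-.0048,-.008))
im=cv2.imread("pics/top0.png");cv2.imwrite("pics/t10.png",cv2.resize(im[215:305,228:392],None,fx=4.8,fy=4.8,interpolation=cv2.INTER_CUBIC))
stand_ov("top","pics/t10.png",228,215,4.8,np.array([.4915,-.072]),-.30)
E
```

```text
10.75 [0.49426489 0.00330082 0.03320918] [-3.14103762e+00 -1.68958725e-03  1.46820717e+00] [ 0.56185408  6.47227191 -0.04340331] [ 0.75300465 -0.0614477   0.04103276] 0.02592850406469743 -1.619415375855886
```

View pics/s10.png

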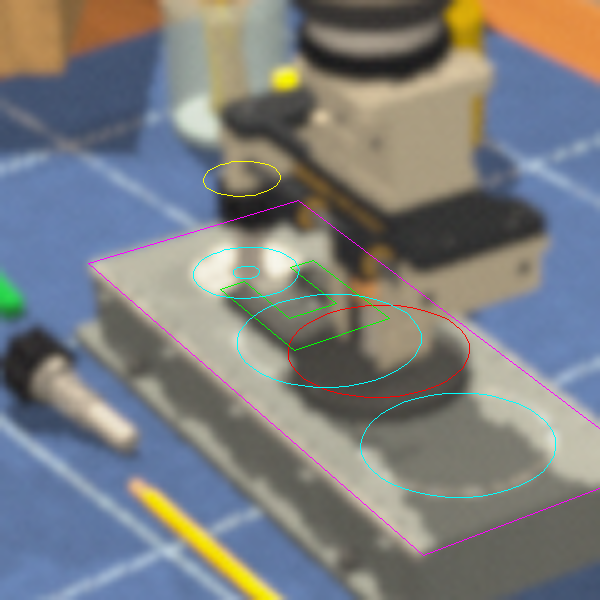

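View pics/t10.png

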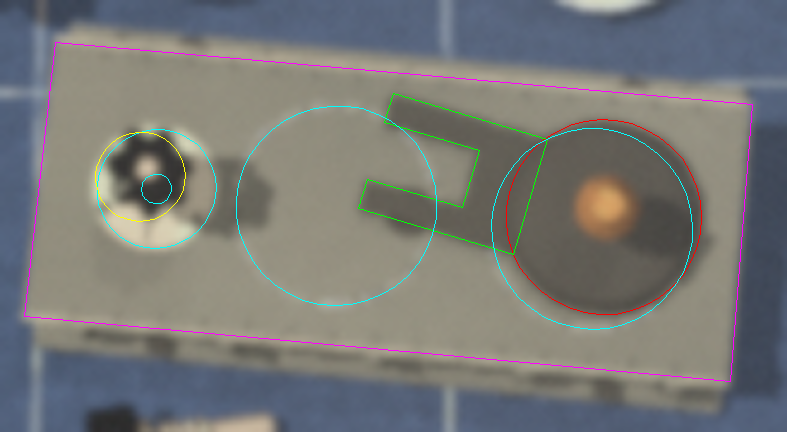

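```bash
python3 - <<'E'
from g import *
from scipy.optimize import least_squares
for nm,t,s in(("knob cap",uz([262,250],240,232,14),uz([243,65],230,195,6)),("cone top",uz([605,203],228,215,4.8),uz([505,228],230,195,6)),("flange",uz([153,187],228,215,4.8),uz([238,172],230,195,6)),
 ("bed FL",uz([25,318],228,215,4.8),uz([52,172],230,195,6)),("bed RR",uz([748,102],228,215,4.8),uz([725,410],230,195,6)),("bed FR",uz([727,385],228,215,4.8),uz([445,518],230,195,6))):
    r=least_squares(lambda X:np.r_[proj("top",X)[0]-t,proj("side",X)[0]-s],[.5,.1,.05]);print(nm,r.x*1e3,r.fun)
W=camera_params("top")["world_to_cam"];print(-W[:3,:3].T@W[:3,3]);W=camera_params("side")["world_to_cam"];print(-W[:3,:3].T@W[:3,3])
E
```

```text
knob cap [513.29556    134.34595916  95.1235316 ] [ 0.07234665 -0.10870326 -0.158807    0.00998448]
cone top [493.91122335 -70.36144616 110.35292166] [ 0.15052337 -0.21659094 -0.29286463  0.03740646]
flange [510.05981246 138.45936113  40.89688684] [ 0.18532453 -0.27910278 -0.39569431  0.02340516]
bed FL [449.69037458 198.56859858  36.61973982] [ 0.31504895 -0.49079968 -0.69669791  0.0067731 ]
bed RR [ 547.90096174 -142.67513745   38.6055651 ] [ 0.18826912 -0.26258685 -0.33693699  0.05959931]
bed FR [ 415.11719244 -129.8395874    37.77685331] [ 0.21149742 -0.30901652 -0.38136942  0.03960541]
[ 0.3941463  -0.01161423  1.19204404]
[-0.28640963 -1.03012811  0.82078534]
```

```bash
sed -i 's/np.full(len(L),zz)/np.full(len(L),zz-(.006 if cam=="side" else 0))/' st.py; python3 - <<'E'
from st import *
go("side",230,190,320,270,8,"pics/s11.png",False)
stand_ov("side","pics/s11.png",230,190,8,p[:2],-.1)
E
```

```text
10.8 [0.49422149 0.00314441 0.0331822 ] [-3.14091228e+00 -1.69803889e-03  1.46792633e+00] [-0.25913995  5.75528822 -0.29278491] [8.45207999e-01 6.50676846e-04 1.32107304e-02] 0.02568367002799051 -1.6194686842702857
```

View pics/s11.png

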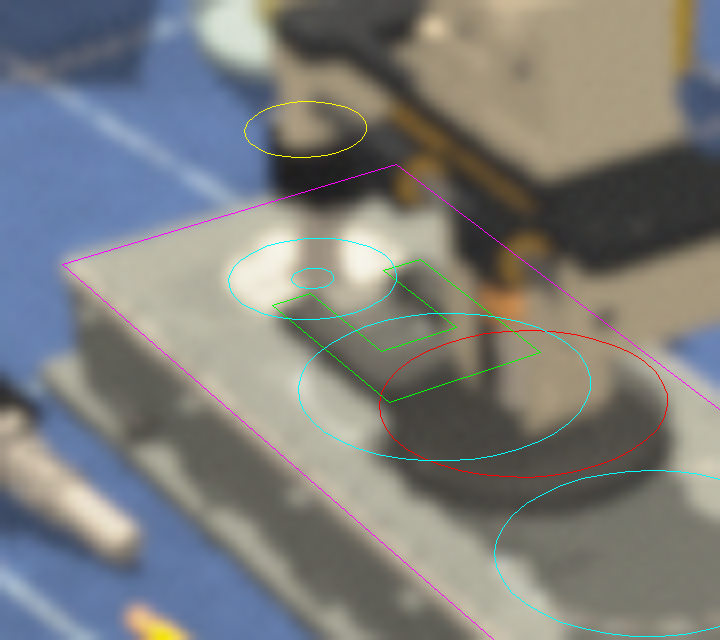

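Request:
apply_moves --increments '[{"grip": 0,"linear": [0.5,6,0],"turn": [0,0,0]},{"grip": 0,"linear": [1.5,13,0],"turn": [0,0,0]},{"grip": 0,"linear": [2,20,0],"turn": [0,0,0]},{"grip": 0,"linear": [3,27,0],"turn": [0,0,0]},{"grip": 0,"linear": [3,27,0],"turn": [0,0,0]}]'

```text
time: 11.35
tool_pos: [0.4975, 0.0294, 0.0332]
tool_rot: [-3.142, -0.0, 1.468]
contact_force: [0.2, 1.1, -0.5]
opening: 0.0258
```

Request:
apply_moves --increments '[{"grip": 0,"linear": [0.5,6,0],"turn": [0,0,0]},{"grip": 0,"linear": [1,12,0],"turn": [0,0,0]},{"grip": 0,"linear": [2,18,0],"turn": [0,0,0]},{"grip": 0,"linear": [2,22.5,0],"turn": [0,0,0]},{"grip": 0,"linear": [2,22.5,0],"turn": [0,0,0]},{"grip": 0,"linear": [2,22.5,0],"turn": [0,0,0]}]'

```text
time: 11.95
tool_pos: [0.4995, 0.0517, 0.0332]
tool_rot: [-3.142, -0.001, 1.468]
contact_force: [1.3, 1.6, -0.7]
opening: 0.0261
```

```bash
python3 - <<'E'
from st import *
go("side",230,190,320,270,8,"pics/s12.png",False)
stand_ov("side","pics/s12.png",230,190,8,p[:2],-.1)
E
```

```text
11.95 [0.49950417 0.05167474 0.03318333] [-3.14156443e+00 -7.28593904e-04  1.46751922e+00] [ 1.30957052  1.58780018 -0.7269844 ] [ 0.06710549 -0.05976449 -0.01059123] 0.026085958214457423 -1.518327338648967
```

View pics/s12.png

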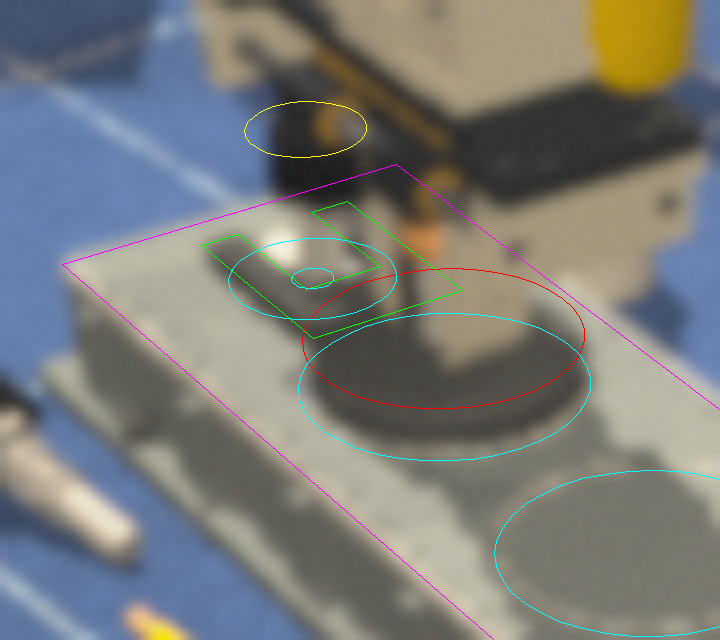

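Request:
apply_moves --increments '[{"grip": 0.45,"linear": [0,0,0],"turn": [0,0,0]},{"grip": 0.45,"linear": [0,0,0],"turn": [0,0,0]},{"grip": 0.45,"linear": [0,0,0],"turn": [0,0,0]},{"grip": 0.45,"linear": [0,0,20],"turn": [0,0,0]},{"grip": 0.45,"linear": [0,0,50],"turn": [0,0,0]},{"grip": 0.45,"linear": [0,0,90],"turn": [0,0,0]},{"grip": 0.45,"linear": [-40,-80,100],"turn": [0,0,0]},{"grip": 0.45,"linear": [-60,-160,100],"turn": [0,0,0]},{"grip": 0.45,"linear": [-60,-200,100],"turn": [0,0,0]}]'

```text
time: 12.9
tool_pos: [0.4507, -0.0904, 0.1325]
tool_rot: [3.141, 0.0, 1.47]
contact_force: [0.8, -1.1, -0.7]
opening: 0.0412
```

```bash
python3 - <<'E'
from st import *
go("top",228,215,392,305,4.8,"pics/t13.png",False)
stand_ov("top","pics/t13.png",228,215,4.8,np.array([.4995,.0517]),-.1)
go("top",240,232,285,272,14,"pics/t13k.png",False)
E
```

```text
12.9 [ 0.45073311 -0.09039911  0.13254516] [3.14056733e+00 1.19515577e-04 1.46954702e+00] [ 0.7502503  -1.12180034 -0.67948375] [-0.02415498 -0.02764832  0.01359466] 0.04118981600438712 -1.834651330399465
```

View pics/t13.png

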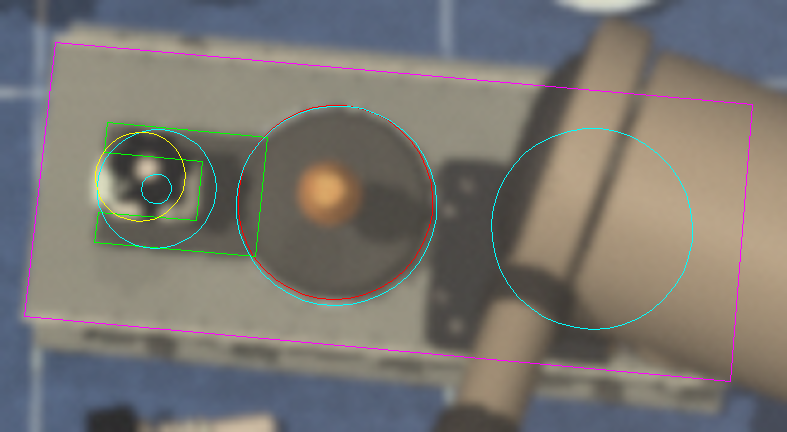

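View pics/t13k.png

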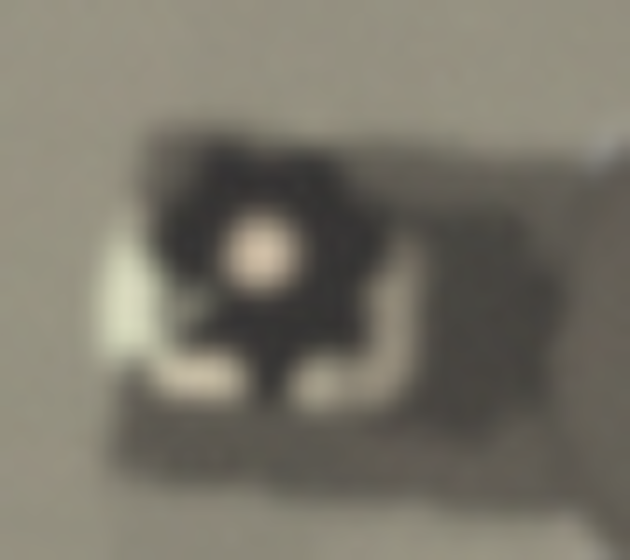

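Request:
apply_moves --increments '[{"grip": 0.65,"linear": [60,225,0],"turn": [0,0,-15]},{"grip": 0.65,"linear": [60,225,0],"turn": [0,0,-15]},{"grip": 0.65,"linear": [60,225,0],"turn": [0,0,-15]},{"grip": 0.65,"linear": [60,225,0],"turn": [0,0,-15]},{"grip": 0.65,"linear": [60,225,0],"turn": [0,0,-15]},{"grip": 0.65,"linear": [60,225,0],"turn": [0,0,-15]},{"grip": 0.65,"linear": [60,225,0],"turn": [0,0,-15]},{"grip": 0.65,"linear": [60,225,0],"turn": [0,0,-15]},{"grip": 0.65,"linear": [60,225,0],"turn": [0,0,-15]},{"grip": 0.65,"linear": [60,225,0],"turn": [0,0,-15]}]'

```text
time: 14.0
tool_pos: [0.5113, 0.1365, 0.1316]
tool_rot: [-3.141, 0.0, 0.06]
contact_force: [-0.9, -0.4, 0.6]
opening: 0.0596
```

```bash
python3 - <<'E'
from ov import *
print(o["qpos"])
for q in([262,250],[270,261],[272,262]):print(back("top",uz(q,240,232,14),.101)*1e3)
E
```

```text
14.0 [0.51130382 0.13645    0.13163034] [-3.14135948e+00  4.31362677e-04  6.02439604e-02] [-0.90280323 -0.431762    0.58025061] [-0.12064065  0.05032965  0.06623704] 0.05955961725214996 0.055373744927223224
[1.15744504e-01 4.15026093e-01 1.61491325e+00 2.86345930e-04
 1.11207109e+00 5.53737449e-02]
[[512.42419976 133.71787095 101.        ]]
[[510.71711606 132.47858666 101.        ]]
[[510.5600565  132.17064808 101.        ]]
```

Request:
apply_moves --increments '[{"grip": 0.65,"linear": [-1,-2,-35],"turn": [0,0,0]},{"grip": 0.65,"linear": [-1,-2,-65],"turn": [0,0,0]},{"grip": 0.65,"linear": [-1,-2,-80],"turn": [0,0,0]},{"grip": 0.65,"linear": [-1,-2,-88],"turn": [0,0,0]},{"grip": 0.65,"linear": [-1,-2,-92],"turn": [0,0,0]},{"grip": 0.65,"linear": [-1,-2,-92],"turn": [0,0,0]}]'

```text
time: 14.6
tool_pos: [0.5108, 0.1338, 0.0399]
tool_rot: [-3.142, -0.0, 0.066]
contact_force: [-0.4, 0.7, -0.1]
opening: 0.0598
```

```bash
python3 - <<'E'
from ov import *
go("side",240,165,310,235,8,"pics/s14.png",False)
E
```

```text
14.6 [0.51081851 0.13378658 0.03994094] [-3.14155508e+00 -2.81808626e-04  6.59022924e-02] [-0.37874554  0.71299189 -0.09997204] [-0.08977873  0.0789387   0.02294597] 0.059824401282378856 0.045020540182646875
```

View pics/s14.png

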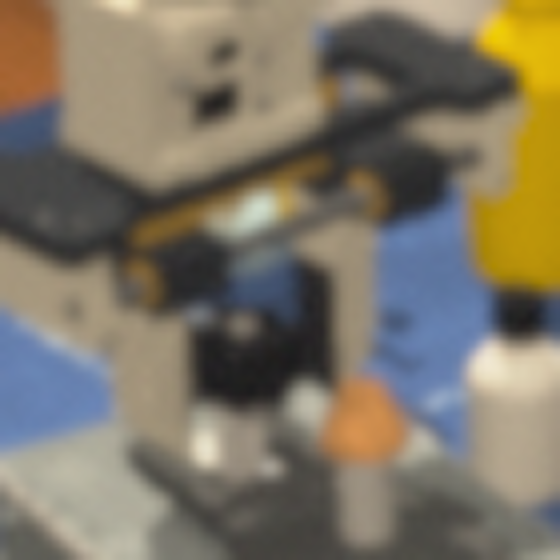

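Request:
apply_moves --increments '[{"grip": 0.3,"linear": [0,0,0],"turn": [0,0,0]},{"grip": 0.3,"linear": [0,0,0],"turn": [0,0,0]},{"grip": 0.3,"linear": [0,0,0],"turn": [0,0,0]},{"grip": 0.3,"linear": [0,0,0],"turn": [0,0,0]},{"grip": 0.3,"linear": [0,0,0],"turn": [0,0,0]}]' --grip_force 10

```text
time: 15.15
tool_pos: [0.5108, 0.1335, 0.0402]
tool_rot: [-3.142, -0.0, 0.066]
contact_force: [-1.4, -0.6, 2.7]
opening: 0.0401
```

```bash
python3 - <<'E'
from ov import *
go("side",240,165,310,235,8,"pics/s15.png",False)
E
```

```text
15.15 [0.51078644 0.13347245 0.04015642] [-3.14155926e+00 -4.97864148e-04  6.56110110e-02] [-1.35079965 -0.64255816  2.72854497] [-0.08225669  0.22961198 -0.0291612 ] 0.04010758945519865 0.044741182167535816
```

View pics/s15.png

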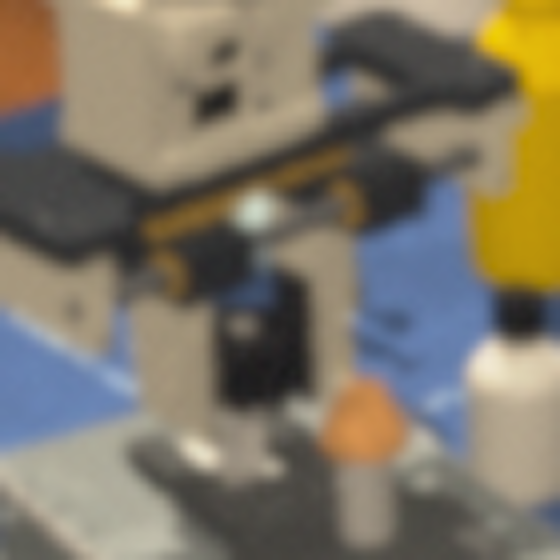

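Request:
apply_moves --increments '[{"grip": 0.3,"linear": [0,0,0.1],"turn": [0,0,1]},{"grip": 0.3,"linear": [0,0,0.2],"turn": [0,0,2]},{"grip": 0.3,"linear": [0,0,0.3],"turn": [0,0,3]},{"grip": 0.3,"linear": [0,0,0.4],"turn": [0,0,4]},{"grip": 0.3,"linear": [0,0,0.5],"turn": [0,0,5]},{"grip": 0.3,"linear": [0,0,0.6],"turn": [0,0,6]},{"grip": 0.3,"linear": [0,0,0.7],"turn": [0,0,7]},{"grip": 0.3,"linear": [0,0,0.7],"turn": [0,0,7]}]'

```text
time: 16.0
tool_pos: [0.5114, 0.1339, 0.0407]
tool_rot: [3.141, -0.002, 0.799]
contact_force: [1.5, 3.5, 1.0]
opening: 0.0399
```

Request:
apply_moves --increments '[{"grip": 0.3,"linear": [0,0,0],"turn": [0,0,1]},{"grip": 0.3,"linear": [0,0,0],"turn": [0,0,2]},{"grip": 0.3,"linear": [0,0,0],"turn": [0,0,3]},{"grip": 0.3,"linear": [0,0,0],"turn": [0,0,4]},{"grip": 0.3,"linear": [0,0,0],"turn": [0,0,5]},{"grip": 0.3,"linear": [0,0,0],"turn": [0,0,6]},{"grip": 0.3,"linear": [0,0,0],"turn": [0,0,7]},{"grip": 0.3,"linear": [0,0,0],"turn": [0,0,7]}]'

```text
time: 16.8
tool_pos: [0.5106, 0.1347, 0.0404]
tool_rot: [3.142, -0.002, 1.531]
contact_force: [1.2, 5.9, -0.6]
opening: 0.04
```

```bash
python3 - <<'E'
from ov import *
go("side",245,180,305,240,10,"pics/s16.png",False)
E
```

```text
16.8 [0.51063295 0.13466578 0.04036362] [ 3.14157982e+00 -1.98632870e-03  1.53101241e+00] [ 1.15943734  5.93065634 -0.55290073] [ 1.3053859  -0.08476026  0.01858809] 0.039994461061927916 -1.4212189229889196
```

View pics/s16.png

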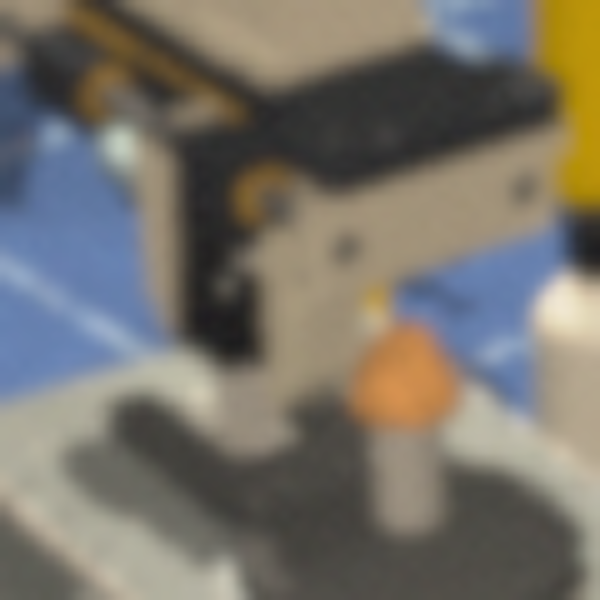

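Request:
apply_moves --increments '[{"grip": 0.55,"linear": [0,0,0],"turn": [0,0,0]},{"grip": 0.55,"linear": [0,0,0],"turn": [0,0,0]},{"grip": 0.55,"linear": [0,2,0],"turn": [0,0,0]},{"grip": 0.55,"linear": [0,2,0],"turn": [0,0,0]}]'

```text
time: 17.25
tool_pos: [0.5106, 0.1354, 0.0405]
tool_rot: [-3.141, 0.0, 1.531]
contact_force: [0.2, 0.2, 0.7]
opening: 0.0505
```

```bash
python3 - <<'E'
from ov import *
go("side",245,180,305,240,10,"pics/s17.png",False)
E
```

```text
17.25 [0.51063069 0.13543352 0.04045656] [-3.14146024e+00  7.16751675e-05  1.53109901e+00] [0.24488406 0.24684351 0.74636858] [ 0.03849523  0.04464825 -0.05417451] 0.05053709286347421 -1.4168938829445767
```

View pics/s17.png

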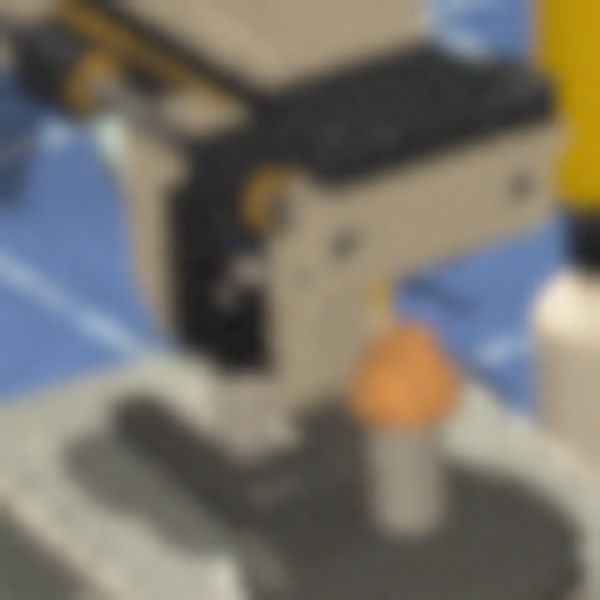

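Request:
apply_moves --increments '[{"grip": 0.65,"linear": [0,0,0],"turn": [0,0,0]},{"grip": 0.65,"linear": [0,0,25],"turn": [0,0,0]},{"grip": 0.65,"linear": [0,0,65],"turn": [0,0,0]},{"grip": 0.65,"linear": [-20,-30,95],"turn": [0,0,0]},{"grip": 0.65,"linear": [-60,-200,95],"turn": [0,0,0]},{"grip": 0.65,"linear": [-60,-200,95],"turn": [0,0,0]},{"grip": 0.65,"linear": [-60,-200,95],"turn": [0,0,0]},{"grip": 0.65,"linear": [-60,-200,95],"turn": [0,0,0]}]'

```text
time: 18.1
tool_pos: [0.4497, -0.0676, 0.1358]
tool_rot: [3.141, 0.001, 1.529]
contact_force: [-0.9, -0.4, -0.0]
opening: 0.0598
```

```bash
python3 - <<'E'
from st import *
go("top",240,232,285,272,14,"pics/t18k.png",False)
go("side",250,190,300,240,12,"pics/s18.png",False)
b=cv2.imread("pics/side0.png")[:,:,::-1];crop(b,250,190,300,240,12,"pics/s0k.png")
a=cv2.imread("pics/s0k.png");c=cv2.imread("pics/s18.png");cv2.imwrite("pics/cmp.png",cv2.resize(np.hstack([a,c]),None,fx=.66,fy=.66))
E
```

```text
18.1 [ 0.44969054 -0.06757436  0.13580176] [3.14123309e+00 8.46969611e-04 1.52934958e+00] [-0.90897438 -0.44919027 -0.04549331] [ 0.00668965 -0.00133199  0.06027456] 0.05981391967443024 -1.846350671271235
```

View pics/t18k.png

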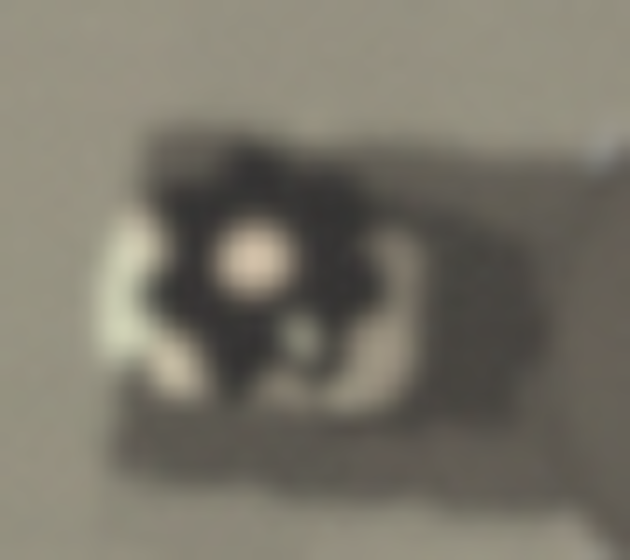

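View pics/cmp.png

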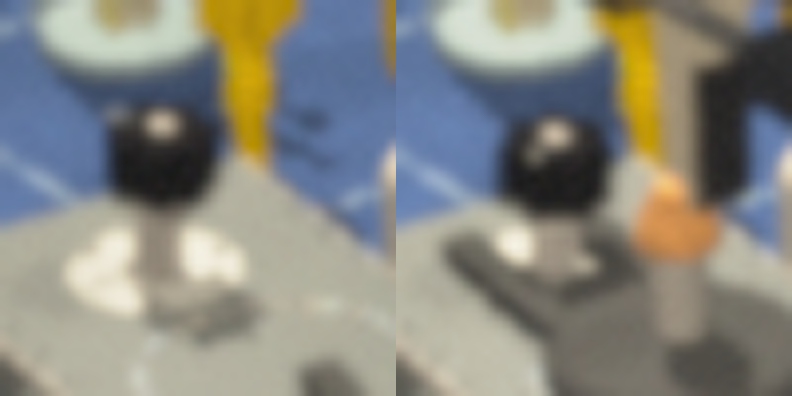

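```bash
cat > cap.py <<'E'
from g import *
from scipy.optimize import least_squares
def cen(im,x0,y0,x1,y1,lo=None):
    g=im[y0:y1,x0:x1].astype(float).sum(2);w=np.clip(g-(g.min()+g.max())/2,0,None)
    Y,X=np.mgrid[y0:y1,x0:x1];return np.array([(w*X).sum(),(w*Y).sum()])/w.sum()
def tri(t,s):
    r=least_squares(lambda X:np.r_[proj("top",X)[0]-t,proj("side",X)[0]-s],[.5,.1,.09]);return r.x*1e3
E
python3 - <<'E'
from cap import *
t0=cv2.imread("pics/top0.png");s0=cv2.imread("pics/side0.png")
t1=read_camera("top")[:,:,::-1];s1=read_camera("side")[:,:,::-1]
cv2.imwrite("pics/top18.png",t1);cv2.imwrite("pics/side18.png",s1)
np.set_printoptions(linewidth=200)
print(s0[200:218,264:280].sum(2));print(s1[200:218,264:280].sum(2))
for t,s,tw,sw in((t0,s0,(256,247,262,253),(268,203,274,209)),(t1,s1,(255,247,261,254),(267,204,273,210))):
    a,b=cen(t,*tw),cen(s,*sw);print(a,b,tri(a,b))
# rigid check of camera: flange/other static shift
E
```

```text
[[273 277 279 274 267 263 258 258 248 248 245 244 245 289 342 341]
 [245 247 249 243 244 239 239 246 241 242 232 235 237 285 331 335]
 [264 257 237 221 220 228 240 233 226 222 224 219 234 277 328 335]
 [307 291 244 206 211 252 271 249 214 196 196 214 236 275 325 343]
 [335 305 254 217 275 378 408 366 263 189 174 198 215 247 303 334]
 [280 249 218 217 332 468 515 448 318 197 154 164 180 213 266 318]
 [196 174 166 181 283 408 446 404 285 179 139 140 148 189 262 317]
 [167 133 132 144 187 256 285 261 199 147 128 122 138 199 272 326]
 [152 121 118 111 135 153 159 150 132 127 120 113 132 216 305 354]
 [148  97  97 100 115 121 119 113 106  95 102 104 132 238 348 410]
 [141  92  84  95 101  95  99  96  80  88  93 101 148 277 392 464]
 [148  93  90  88  91  89  81  79  79  97  96 106 186 320 436 492]
 [157  93  90  81  85  83  87  75  85  89  95 122 218 353 459 505]
 [196 130 103  93  89  89  96  86  91  86 108 176 287 401 482 509]
 [281 207 170 140 111 100  87  98 107 110 153 243 362 455 504 518]
 [388 332 290 246 193 156 138 163 186 208 258 341 427 487 515 515]
 [472 448 409 359 304 257 23
[... 807 characters left out ...]
122 119 122 102 111 180 303 421 492]
 [120 100 112 133 117 111 103 103 105 101  91 120 216 352 468 528]
 [115  99  95  95  82 100  83  97  96  94  90 132 247 389 496 535]
 [124 100  98 101  93  83  87  96 101  97  89 130 256 404 500 542]
 [166 130 103  93  77  92  83  98 101  96 103 158 275 409 506 543]
 [279 221 158 112 106 102  97 105  95 114 150 229 344 441 516 541]
 [413 345 254 186 152 162 159 158 149 157 208 300 399 473 520 532]
 [507 453 372 295 272 280 279 268 253 239 267 324 390 444 489 513]]
[258.18953531 249.64471277] [269.93977155 205.11007269] [512.69554249 134.27995119  96.24388086]
[257.67538323 250.0456868 ] [269.53438202 206.52134831] [512.36231357 136.01173789  91.49104641]
```

Request:
apply_moves --increments '[{"grip": 0.65,"linear": [60.5,204,0],"turn": [0,0,0]},{"grip": 0.65,"linear": [60.5,204,0],"turn": [0,0,0]},{"grip": 0.65,"linear": [60.5,204,0],"turn": [0,0,0]},{"grip": 0.65,"linear": [60.5,204,0],"turn": [0,0,0]},{"grip": 0.65,"linear": [60.5,204,0],"turn": [0,0,0]},{"grip": 0.65,"linear": [60.5,204,0],"turn": [0,0,0]}]'

```text
time: 18.9
tool_pos: [0.5108, 0.1425, 0.1351]
tool_rot: [-3.141, -0.0, 1.537]
contact_force: [-0.5, 0.2, -0.1]
opening: 0.0597
```

Request:
apply_moves --increments '[{"grip": 0.65,"linear": [0,0,-20],"turn": [0,0,0]},{"grip": 0.65,"linear": [0,0,-20],"turn": [0,0,0]}]'

```text
time: 19.1
tool_pos: [0.5091, 0.1387, 0.1135]
tool_rot: [-3.137, 0.001, 1.532]
contact_force: [-0.5, -1.0, 0.6]
opening: 0.0595
```

Request:
apply_moves --increments '[{"grip": 0.65,"linear": [1,-2.5,-20],"turn": [0,0,0]},{"grip": 0.65,"linear": [1,-2.5,-40],"turn": [0,0,0]},{"grip": 0.65,"linear": [1,-2.5,-40],"turn": [0,0,0]},{"grip": 0.65,"linear": [1,-2.5,-40],"turn": [0,0,0]}]'

```text
time: 19.5
tool_pos: [0.5122, 0.1363, 0.0762]
tool_rot: [-3.141, 0.0, 1.531]
contact_force: [-0.2, -0.3, 0.0]
opening: 0.0597
```

Request:
apply_moves --increments '[{"grip": 0.65,"linear": [-1,0,-15],"turn": [0,0,0]},{"grip": 0.65,"linear": [-1,0,-28],"turn": [0,0,0]},{"grip": 0.65,"linear": [-1,0,-34],"turn": [0,0,0]},{"grip": 0.65,"linear": [-1,0,-34],"turn": [0,0,0]},{"grip": 0.3,"linear": [-1,0,-34],"turn": [0,0,0]},{"grip": 0.3,"linear": [-1,0,-34],"turn": [0,0,0]},{"grip": 0.3,"linear": [-1,0,-34],"turn": [0,0,0]},{"grip": 0.3,"linear": [-1,0,-34],"turn": [0,0,0]},{"grip": 0.3,"linear": [-1,0,-34],"turn": [0,0,0]}]'

```text
time: 20.4
tool_pos: [0.5116, 0.1371, 0.0419]
tool_rot: [3.14, -0.0, 1.532]
contact_force: [0.1, 1.3, 1.5]
opening: 0.0396
```

Request:
apply_moves --increments '[{"grip": 0.3,"linear": [0,0,-0.3],"turn": [0,0,-1]},{"grip": 0.3,"linear": [0,0,-0.5],"turn": [0,0,-2]},{"grip": 0.3,"linear": [0,0,-0.6],"turn": [0,0,-3]},{"grip": 0.3,"linear": [0,0,-0.7],"turn": [0,0,-4]},{"grip": 0.3,"linear": [0,0,-0.8],"turn": [0,0,-5]},{"grip": 0.3,"linear": [0,0,-0.9],"turn": [0,0,-6]},{"grip": 0.3,"linear": [0,0,-1.0],"turn": [0,0,-7]},{"grip": 0.3,"linear": [0,0,-1.1],"turn": [0,0,-8]},{"grip": 0.3,"linear": [0,0,-1.2],"turn": [0,0,-9]},{"grip": 0.3,"linear": [0,0,-1.3],"turn": [0,0,-10]}]'

```text
time: 21.4
tool_pos: [0.51, 0.1358, 0.0403]
tool_rot: [3.141, 0.003, 0.481]
contact_force: [-3.4, -4.4, 5.7]
opening: 0.0399
```

Request:
apply_moves --increments '[{"grip": 0.3,"linear": [-0.5,-0.5,0],"turn": [0,0,-1]},{"grip": 0.3,"linear": [-1,-1,0],"turn": [0,0,-2]},{"grip": 0.3,"linear": [-1,-1,0],"turn": [0,0,-3]},{"grip": 0.3,"linear": [-1,-1,-0.1],"turn": [0,0,-4]},{"grip": 0.3,"linear": [-1,-1,-0.2],"turn": [0,0,-5]},{"grip": 0.3,"linear": [-1,-1,-0.3],"turn": [0,0,-6]},{"grip": 0.3,"linear": [-1,-1,-0.4],"turn": [0,0,-7]},{"grip": 0.3,"linear": [-1,-1,-0.5],"turn": [0,0,-8]},{"grip": 0.3,"linear": [-1,-1,-0.6],"turn": [0,0,-9]},{"grip": 0.3,"linear": [-1,-1,-0.7],"turn": [0,0,-10]}]'

```text
time: 22.4
tool_pos: [0.5084, 0.1358, 0.0395]
tool_rot: [3.139, 0.003, -0.567]
contact_force: [-5.2, -0.6, 5.4]
opening: 0.0401
```

Request:
apply_moves --increments '[{"grip": 0.3,"linear": [-0.5,0,0],"turn": [0,0,-1]},{"grip": 0.3,"linear": [-1,0,-0.1],"turn": [0,0,-2]},{"grip": 0.3,"linear": [-1,0,-0.2],"turn": [0,0,-3]},{"grip": 0.3,"linear": [-1,0,-0.3],"turn": [0,0,-4]},{"grip": 0.3,"linear": [-1,0,-0.4],"turn": [0,0,-5]},{"grip": 0.3,"linear": [-1,0,-0.5],"turn": [0,0,-6]},{"grip": 0.3,"linear": [-1,0,-0.6],"turn": [0,0,-7]},{"grip": 0.3,"linear": [-1,0,-0.7],"turn": [0,0,-8]},{"grip": 0.3,"linear": [-1,0,-0.8],"turn": [0,0,-9]},{"grip": 0.3,"linear": [-1,0,-0.9],"turn": [0,0,-10]}]'

```text
time: 23.4
tool_pos: [0.5085, 0.1366, 0.0388]
tool_rot: [3.14, 0.001, -1.614]
contact_force: [-1.7, 3.5, 4.2]
opening: 0.0398
```

Request:
apply_moves --increments '[{"grip": 0.3,"linear": [0,0.5,-0.1],"turn": [0,0,-1]},{"grip": 0.3,"linear": [0,0.5,-0.2],"turn": [0,0,-2]},{"grip": 0.3,"linear": [0,0.5,-0.3],"turn": [0,0,-3]},{"grip": 0.3,"linear": [0,0.5,-0.4],"turn": [0,0,-4]},{"grip": 0.3,"linear": [0,0.5,-0.5],"turn": [0,0,-5]},{"grip": 0.3,"linear": [0,0.5,-0.6],"turn": [0,0,-6]},{"grip": 0.3,"linear": [0,0.5,-0.7],"turn": [0,0,-7]},{"grip": 0.3,"linear": [0,0.5,-0.8],"turn": [0,0,-8]},{"grip": 0.3,"linear": [0,0.5,-0.9],"turn": [0,0,-9]},{"grip": 0.3,"linear": [0,0.5,-1.0],"turn": [0,0,-10]}]'

```text
time: 24.4
tool_pos: [0.5083, 0.1367, 0.0378]
tool_rot: [3.141, -0.001, -2.661]
contact_force: [-2.4, 0.6, 3.0]
opening: 0.0397
```

Request:
apply_moves --increments '[{"grip": 0.6,"linear": [0,0,0],"turn": [0,0,0]},{"grip": 0.6,"linear": [0,0,0],"turn": [0,0,0]},{"grip": 0.6,"linear": [0,0,0],"turn": [0,0,0]},{"grip": 0.6,"linear": [0,0,20],"turn": [0,0,0]},{"grip": 0.6,"linear": [0,0,55],"turn": [0,0,0]},{"grip": 0.6,"linear": [0,0,95],"turn": [0,0,2]},{"grip": 0.6,"linear": [-60,-200,95],"turn": [0,0,10]},{"grip": 0.6,"linear": [-60,-200,95],"turn": [0,0,10]},{"grip": 0.6,"linear": [-60,-200,95],"turn": [0,0,10]},{"grip": 0.6,"linear": [-60,-200,95],"turn": [0,0,10]}]'

```text
time: 25.4
tool_pos: [0.4586, -0.0337, 0.1328]
tool_rot: [-3.141, -0.0, -1.973]
contact_force: [0.5, -0.8, 0.7]
opening: 0.0551
```

```bash
python3 - <<'E'
from st import *
from cap import *
go("top",240,232,285,272,14,"pics/t20k.png",False)
go("side",250,190,300,240,12,"pics/s20.png",False)
t1=read_camera("top")[:,:,::-1];s1=read_camera("side")[:,:,::-1]
cv2.imwrite("pics/top20.png",t1);cv2.imwrite("pics/side20.png",s1)
np.set_printoptions(linewidth=200)
print(s1[200:218,264:280].sum(2))
E
```

```text
25.4 [ 0.45862628 -0.03369329  0.13278493] [-3.14100402e+00 -1.30643343e-04 -1.97312984e+00] [ 0.54408878 -0.80803329  0.6883845 ] [-0.06382632  0.15496151  0.07697827] 0.055116859545581307 1.7331846082632854
[[287 290 298 290 288 276 273 266 263 258 258 259 262 302 359 359]
 [263 265 265 271 265 260 255 261 259 260 251 244 249 298 355 353]
 [259 264 259 254 258 262 256 257 262 252 249 250 245 294 345 343]
 [262 262 263 263 259 258 258 259 251 253 246 256 249 297 345 363]
 [266 260 258 259 260 256 254 253 254 252 257 258 264 282 320 354]
 [281 251 243 247 252 246 239 232 235 254 264 273 272 276 310 339]
 [282 231 231 264 297 282 242 208 214 266 298 302 297 301 314 341]
 [262 218 280 399 458 434 330 224 225 297 334 330 320 338 347 358]
 [201 203 326 485 554 524 390 250 228 283 307 296 300 345 369 383]
 [154 176 272 396 460 434 322 210 180 217 218 222 268 347 396 438]
 [147 150 182 243 277 259 202 156 149 142 144 202 307 398 462 498]
 [127 130 147 160 161 160 131 126 119 121 128 222 350 460 512 537]
 [109 108 118 135 124 118 114 104 100 100 116 220 363 482 533 546]
 [ 95  96  91  99 107 104  87  80  94  91 114 211 361 485 535 543]
 [103  88  99  97  98  91  84  86  99  86 119 231 381 488 536 543]
 [108  88  93  97  95  89  90  86  81  97 143 264 408 505 540 543]
 [141 111  94  97  87  93  88  86  95 112 170 293 417 498 527 536]
 [236 189 155 124 111 102 117 126 120 133 188 289 377 444 490 509]]
```

View pics/t20k.png

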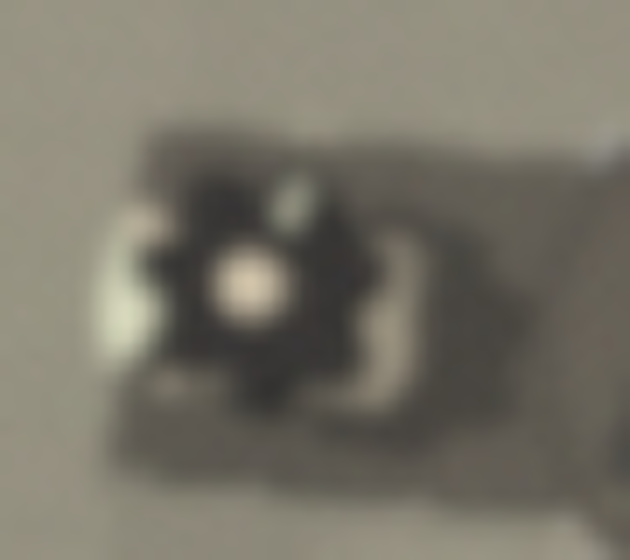

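View pics/s20.png

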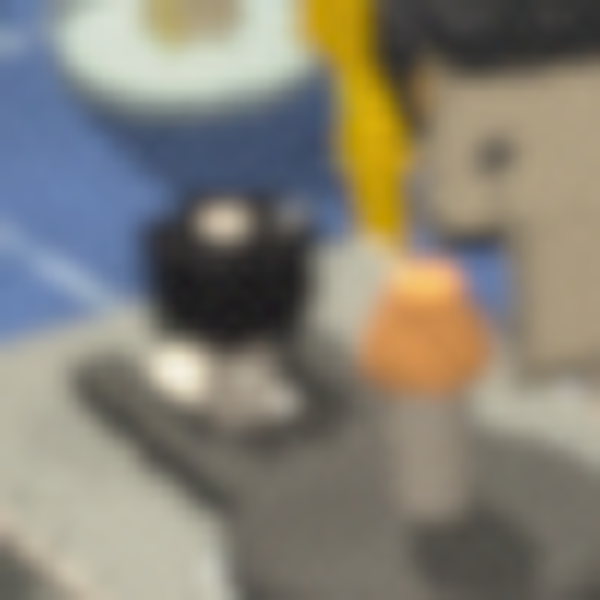

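Request:
apply_moves --increments '[{"grip": 0.65,"linear": [50,170,0],"turn": [0,0,21]},{"grip": 0.65,"linear": [50,170,0],"turn": [0,0,21]},{"grip": 0.65,"linear": [50,170,0],"turn": [0,0,21]},{"grip": 0.65,"linear": [50,170,0],"turn": [0,0,21]},{"grip": 0.65,"linear": [50,170,0],"turn": [0,0,21]},{"grip": 0.65,"linear": [50,170,0],"turn": [0,0,21]},{"grip": 0.65,"linear": [50,170,0],"turn": [0,0,21]},{"grip": 0.65,"linear": [50,170,0],"turn": [0,0,21]},{"grip": 0.65,"linear": [50,170,0],"turn": [0,0,21]},{"grip": 0.65,"linear": [50,170,0],"turn": [0,0,21]}]'

```text
time: 26.6
tool_pos: [0.509, 0.1396, 0.1324]
tool_rot: [-3.141, 0.0, -0.473]
contact_force: [-0.5, -0.2, 0.2]
opening: 0.0595
```

Request:
apply_moves --increments '[{"grip": 0.65,"linear": [0,0,0],"turn": [0,0,7]},{"grip": 0.65,"linear": [0,0,0],"turn": [0,0,7]},{"grip": 0.65,"linear": [0,0,0],"turn": [0,0,7]},{"grip": 0.65,"linear": [0,0,0],"turn": [0,0,7]},{"grip": 0.65,"linear": [0,0,0],"turn": [0,0,7]},{"grip": 0.65,"linear": [0,0,0],"turn": [0,0,7]}]'

```text
time: 27.2
tool_pos: [0.509, 0.1394, 0.1325]
tool_rot: [-3.141, 0.0, 0.255]
contact_force: [0.3, 0.5, 0.8]
opening: 0.0595
```

Request:
apply_moves --increments '[{"grip": 0.65,"linear": [-0.5,-2.7,-35],"turn": [0,0,0]},{"grip": 0.65,"linear": [-0.5,-2.7,-65],"turn": [0,0,0]},{"grip": 0.65,"linear": [-0.5,-2.7,-85],"turn": [0,0,0]},{"grip": 0.65,"linear": [-0.5,-2.7,-94.5],"turn": [0,0,0]},{"grip": 0.65,"linear": [-0.5,-2.7,-94.5],"turn": [0,0,0]},{"grip": 0.3,"linear": [-0.5,-2.7,-94.5],"turn": [0,0,0]},{"grip": 0.3,"linear": [-0.5,-2.7,-94.5],"turn": [0,0,0]},{"grip": 0.3,"linear": [-0.5,-2.7,-94.5],"turn": [0,0,0]},{"grip": 0.3,"linear": [-0.5,-2.7,-94.5],"turn": [0,0,0]},{"grip": 0.3,"linear": [-0.5,-2.7,-94.5],"turn": [0,0,0]}]'

```text
time: 28.2
tool_pos: [0.5092, 0.1352, 0.0389]
tool_rot: [3.142, -0.002, 0.252]
contact_force: [-0.3, -0.0, 3.6]
opening: 0.04
```

Request:
apply_moves --increments '[{"grip": 0.3,"linear": [0,0,-0.1],"turn": [0,0,-1]},{"grip": 0.3,"linear": [0,0,-0.2],"turn": [0,0,-2]},{"grip": 0.3,"linear": [0,0,-0.3],"turn": [0,0,-3]},{"grip": 0.3,"linear": [0,0,-0.4],"turn": [0,0,-4]},{"grip": 0.3,"linear": [0,0,-0.5],"turn": [0,0,-5]},{"grip": 0.3,"linear": [0,0,-0.6],"turn": [0,0,-6]},{"grip": 0.3,"linear": [0,0,-0.7],"turn": [0,0,-7]},{"grip": 0.3,"linear": [0,0,-0.8],"turn": [0,0,-8]},{"grip": 0.3,"linear": [0,0,-0.9],"turn": [0,0,-9]},{"grip": 0.3,"linear": [0,0,-1.0],"turn": [0,0,-10]}]'

```text
time: 29.2
tool_pos: [0.5081, 0.1358, 0.0377]
tool_rot: [-3.142, 0.001, -0.799]
contact_force: [-3.5, 3.2, 6.6]
opening: 0.04
```

Request:
apply_moves --increments '[{"grip": 0.3,"linear": [-0.5,0.5,0],"turn": [0,0,-1]},{"grip": 0.3,"linear": [-0.8,0.8,0],"turn": [0,0,-2]},{"grip": 0.3,"linear": [-0.8,0.8,-0.1],"turn": [0,0,-3]},{"grip": 0.3,"linear": [-0.8,0.8,-0.2],"turn": [0,0,-4]},{"grip": 0.3,"linear": [-0.8,0.8,-0.3],"turn": [0,0,-5]},{"grip": 0.3,"linear": [-0.8,0.8,-0.4],"turn": [0,0,-6]},{"grip": 0.3,"linear": [-0.8,0.8,-0.5],"turn": [0,0,-7]},{"grip": 0.3,"linear": [-0.8,0.8,-0.6],"turn": [0,0,-8]},{"grip": 0.3,"linear": [-0.8,0.8,-0.7],"turn": [0,0,-9]},{"grip": 0.3,"linear": [-0.8,0.8,-0.8],"turn": [0,0,-10]}]'

```text
time: 30.2
tool_pos: [0.5079, 0.1365, 0.0368]
tool_rot: [-3.142, 0.001, -1.846]
contact_force: [-0.1, 2.7, 3.2]
opening: 0.04
```

Request:
apply_moves --increments '[{"grip": 0.3,"linear": [0,0,-0.1],"turn": [0,0,-1]},{"grip": 0.3,"linear": [0,0,-0.2],"turn": [0,0,-2]},{"grip": 0.3,"linear": [0,0,-0.3],"turn": [0,0,-3]},{"grip": 0.3,"linear": [0,0,-0.4],"turn": [0,0,-4]},{"grip": 0.3,"linear": [0,0,-0.5],"turn": [0,0,-5]},{"grip": 0.3,"linear": [0,0,-0.6],"turn": [0,0,-6]},{"grip": 0.3,"linear": [0,0,-0.7],"turn": [0,0,-6.7]},{"grip": 0.3,"linear": [0,0,-0.7],"turn": [0,0,-6.7]},{"grip": 0.3,"linear": [0,0,-0.7],"turn": [0,0,-6.7]}]'

```text
time: 31.1
tool_pos: [0.5081, 0.1362, 0.036]
tool_rot: [3.142, 0.001, -2.542]
contact_force: [-0.4, 2.4, 4.3]
opening: 0.0399
```

```bash
python3 - <<'E'
from ov import *
go("side",245,180,305,240,10,"pics/s22.png",False)
go("top",200,180,400,330,4,"pics/t22.png",False)
E
```

```text
31.1 [0.5081468  0.13616537 0.03596595] [ 3.14154888e+00  7.30708770e-04 -2.54165909e+00] [-0.44910766  2.41412639  4.26717673] [0.47684385 0.31695423 0.00090401] 0.03990817118409784 2.657165727139137
```

View pics/s22.png

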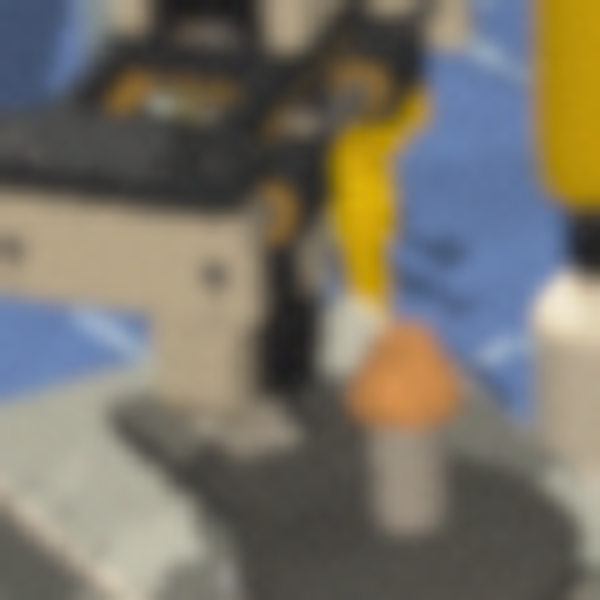

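View pics/t22.png

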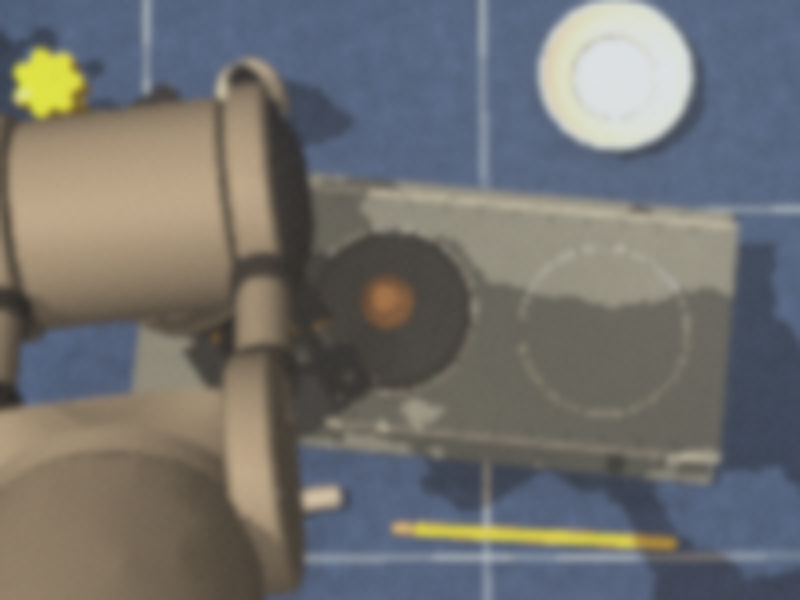

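```bash
python3 - <<'E'
from cell import *
print(hand_in())
o=observe();print(o["time"],o["tool_pos"],o["contact_force"],o["opening"])
E
```

```text
the job is handed in; nothing more can be done
None
the job is handed in; nothing more can be done
```

I handed the job in at about 31 s of the 67 s allowed. The post is on the working ring and the screw is started in the thread with the fingers still holding the knob; no verdict was reported.

- **Post:** I slid it onto the working ring and turned it square to the bed. The top-view overlay matched the ring to about 1–2 mm with the slot around the screw. A last top view showed it unmoved.
- **Backward turn:** I turned the knob 84° backward and eased the grip. From both cameras the knob sank about 4.7 mm, and its rib stood about 40° past the thread-start line, so I took it as dropped.
- **Forward turn:** I turned it 240° forward, and a look then showed no slip and about 3.3 mm of sinking, as expected. I regripped and turned the last 160° by tool readings, which puts it one full turn past the drop.
- **Final hold:** At the end the fingers held the knob at 39.9 mm opening with a 10 N grip setting. The side forces were about 2.5 N.

**What disagreed or was not checked:**
- **Tool height:** the reported height read about 30 mm lower than the real fingertips. I saw this in the side camera and confirmed it by touching the post's foot, and worked with that correction.
- **Post grip:** the opening of about 26 mm means I held the post by its cork cone, not the 18 mm post.
- **Side camera:** it read heights about 5 mm low compared with the top camera.
- **Final knob position:** the angle and height after the last 160° were not looked at separately, because the gripper hid the knob.

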